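# Empty the roller hopper through its slide gate

### The arm

A 6-joint arm with a two-finger parallel gripper is mounted at the origin on a cart in front of the work surface, level with it; the furniture and walls round the work are solid. World frame = base frame: x ahead of the robot, y to its left, z up, the work surface at z = 0. Lengths are in m, angles in degrees, forces in N, time in s.
With the tool pointing down it reaches from about 0.35 to 0.875 m from the base axis. Payload 4.2 kg.
Tool frame: the origin (TCP) lies at the very end of the fingers, on their centre line; the grasp point (between the pads) lies behind it (r.grip_point_offset is the z of the grasp point in the tool frame, in m); z points along the fingers, y is the direction in which the jaws open and shut (so a half turn about z gives the same grasp; the last joint's range is limited). The gripper opens to 87 mm and grips with 3 to 60 N. Pads are 19 mm wide; open, the fingers measure 117 mm over their backs; the gripper's body (75 mm by 190 mm) begins 51 mm behind the grasp point.
Start: joints at [88.384, 22.042, 0.453, 0, -68.411, -14.817], TCP at [0.177, 0.599, 0.223] pointing down, gripper open.
Joint ranges: [-179.83, 179.83], [-69.29, 118.12], [-61.27, 80.66], [-181.25, 117.63], [-171.15, -9.14], [-177.46, 177.46]. Speed limits (degrees/s): [159.86, 159.86, 180, 180, 180, 180].

### API

Orientations are given as a 3x3 rotation matrix whose columns are the frame's x, y, z axes.
In Python, from station import r, capture, workorder gives the robot as it stands. The module is installed in compiled form; this text tells all that it offers.
- The arm moves only by the shell command python3 -m crank 'ROWS'. ROWS is JSON, a list of rows, each an object with "delta_rot": the turn, a rotation vector about the tool's x, y, z in rad, a list of three; "linear": the shift along the tool's x, y, z in m, a list of three; "gripper": the opening in per cent of the stroke, from 0 (shut) to 100 (fully open). A call has 1 to 10 rows; each row shifts and turns the commanded pose from where the row before left it, along the tool's axes as they then stand; what a row does not reach is not made up. A row lasts 1/8 s, in which the tool goes at most 62.5 mm and 10.7 degrees, less where a joint would pass 70% of its speed; a pose out of reach is approached as far as the arm can. A call is refused whole if a number of a shift passes 0.0625 or a number of a turn 0.188, either way. A call with a gripper value outside its range is refused whole. The fingers move at their own pace and stop on an object; the grip force is fixed at half the most. Time passes only in rows, so rows that do not move let the fingers close. It gives the time, the measured TCP pose, the force and the opening at its end, in the units of the state.
- r.sense(): the state, without advancing time (a new reading comes with each control period).
- capture(name): name is "side" or "top"; returns a dict with "img" (420x560x3 uint8, blue, green, red), "fx", "fy", "cx", "cy" (pixels), "world_from_camera" (4x4, takes a point from camera to world coordinates). Camera axes: x right, y down, z forward; pixel columns grow to the right and rows downward; lengths in m; the calibration is good to about 2 mm. A picture is of the moment at which its call begins. There is no depth.
- workorder.finish_job(): hands the job in, once; it reports no verdict.
The state is a dict: "time_s": time; "joints": joint angles; "joint_velocities": joint speeds; "effort": joint torques, N m; "tcp_pos": TCP position; "ee_rot": TCP orientation; "wrist_force": force on the tool from outside, world axes, zero at the start; "moment": the same for the moment, N m; "gripper_width": opening from 0.0 (shut) to 1.0 (fully open).
Only numpy, scipy, OpenCV 4.12 (cv2) and the standard library are available. Lean on these libraries where they do the work, as an engineer would, in place of code of your own. Each camera call takes 0.05 s, during which the arm holds its last target.

### The job

Empty the feed hopper: put the steel catch tray on the worktop under the mouth of the chute, turn the T-handled clamp nut about a quarter turn anticlockwise so that its bar no longer holds the gate, and draw the slide gate out all the way to its end stop so that all three rollers run down into the tray. Leave the gate fully out, the nut undone and the tray with the rollers standing flat under the chute, and do not push or knock over the other things on the bench.

Things in the scene. Friction and masses are not known exactly. Their poses are not given: they have to be found in the camera images.
- hopper: Grey sheet-metal feed hopper, bolted down. Origin on the worktop under its stand; x level, from chute mouth to back; z up. Base plate x -50..80, y +-65, 10 mm high; hopper box x -47..62, y +-40, up to z 324 mm. Chute slopes 32 deg down to -x, 78 mm wide outside, cheeks 45 mm high; its floor is at x -39, z 110 at the gate.
- chute_lip (a point): Middle of the lower end of the chute floor (top face), 70 mm above the worktop; axes of the hopper. The rollers leave the chute here towards the hopper's -x.
- tray_spot (a point): Point on the worktop where the tray's origin belongs, tray's long side along the hopper's x (either way round): 67 mm in front of the lip, so that its near end lies just in front of the lip. Gate handle and nut overhang the near end from about 140 mm up: lower the tray 35 mm further out and push it in along the worktop. Errors of 10 mm and 0.15 rad do no harm.
- gate (a joint): Slide gate across the chute: 0 = shut, 0.070 m = fully drawn, against its end stop (head of the thin rod at its left). It runs up along z of gate_grip, square to the chute, 32 deg from vertical, leaning to the hopper's -x. Needs about 6 N and stays where left. The clamp nut's bar blocks it until swung aside.
- gate_grip (a point): Grip point on the gate's handle, a stem 20 mm wide (y) and 16 mm thick (x), from 30 mm below to 24 mm above this point, with a 28 x 22 mm cap on top and a cross bar below. z: up the gate's travel, x: up the chute, y: level. The hopper's upright front wall stands 35 mm behind, so come in tilted, along z.
- clamp_nut (a joint): Captive T-handle clamp nut: 0 = tight, its clamp bar over the gate's ear; grows anticlockwise seen from above (about z of nut_grip) to a stop at 1.75 rad. At 1.2 rad and more the bar points down the chute, clear of the gate. Turns at about 0.1 N m and stays where left.
- nut_grip (a point): Grip point in the T-handle, on the nut's axis, 95 mm right (hopper's -y) of the gate. T-handle 56 mm long (y), 12 mm thick (x), 30 mm tall, its top 14 mm above this point. z: turning axis, 32 deg from vertical like the gate. x and y turn with the nut; at joint 0 y is the hopper's y.
- tray: Catch tray, open steel box 130 x 100 mm, 48 mm tall, walls and floor 4 mm, about 0.3 kg, both ways round alike; origin under its middle, x along the long side, z up. A dark grip plate 60 mm wide thickens the middle of each long wall to 10 mm.
- tray_grip_a (a point): Grip point in the tray's long wall at its -y: 51 mm from the middle, 34 mm above the underside, 14 mm below the rim. Pinch the 10 mm wall with one finger inside and one outside (closing along the tray's y).
- tray_grip_b (a point): The same grip point in the long wall at the tray's +y.
- roller0_center (a point): Centre of a plain aluminium roller, 32 mm across, 60 mm long (along its y), 70 g; three lie in the chute behind the gate at the start.
- roller1_center (a point): Centre of a plain aluminium roller, 32 mm across, 60 mm long (along its y), 70 g; three lie in the chute behind the gate at the start.
- roller2_center (a point): Centre of a plain aluminium roller, 32 mm across, 60 mm long (along its y), 70 g; three lie in the chute behind the gate at the start.
- spray_can_mid (a point): Bystander, leave alone: aerosol can, 69 mm across, 226 mm tall, stands upright. The point is on its axis 113 mm above its underside.
- glue_bottle_mid (a point): Bystander, leave alone: small round bottle, 34 mm across, 69 mm tall. The point is on its axis 30 mm above its underside.
- oil_bottle_mid (a point): Bystander, leave alone: small round bottle, 32 mm across, 77 mm tall. The point is on its axis 35 mm above its underside.
- hardness_tester_mid (a point): Bystander, leave alone: round digital gauge on a foot, 56 x 87 mm, 141 mm tall. The point is on its axis 70 mm above its underside.
- spare_battery_mid (a point): Bystander, leave alone: drill battery pack, 65 x 100 mm, 48 mm tall. The point is on its axis 24 mm above its underside.
- tape_mask_mid (a point): Bystander, leave alone: roll of masking tape lying flat, 93 mm across, 24 mm thick. The point is on its axis 12 mm above its underside.

How it is judged:
By the outcome, as a careful person would: the job done as asked, in the order asked, and still so for the second after the job is handed in, with the robot touching nothing.
It also fails if it takes over 69 s, if anything falls off the work surface, if the arm or the gripper's body presses on something with over 40 N, if the wrist force passes 120 N, or if a joint passes its speed limit or range.

## Working session

There is one attempt and no reset: what is moved stays moved. The work goes in short steps, Python scripts to look and compute and a shell command to move; the robot and the scene stay as the last step left them, time stands still between calls to the robot, and variables do not carry over. Pictures are saved under pics/ and viewed, and the job is handed in when it is done.

```bash
mkdir -p pics; python3 - <<'E'
from station import r,capture,workorder
import cv2,numpy as np
s=r.sense();print(s, r.grip_point_offset)
for n in("side","top"):
    c=capture(n);cv2.imwrite(f"pics/{n}0.png",c["img"]);print(n,c["fx"],c["fy"],c["cx"],c["cy"],np.round(c["world_from_camera"],4).tolist())
E
```

```text
{'time_s': 0.0, 'joints': array([ 8.83843567e+01,  2.20902665e+01,  3.79179361e-01, -3.00002643e-02,
       -6.84104031e+01, -1.48168178e+01]), 'joint_velocities': array([-0.03372851, -0.00463663, -0.09279587,  0.07717933,  0.02267419,
        0.06331969]), 'effort': array([ 8.53989768e-04, -3.90668929e+01,  1.87403744e+01,  4.21994895e+00,
        1.10335060e-02, -1.87508467e-04]), 'tcp_pos': array([0.17660659, 0.59889608, 0.22145809]), 'ee_rot': array([[ 9.59099213e-01, -2.83069604e-01, -5.46458044e-04],
       [-2.83070122e-01, -9.59096904e-01, -2.10578631e-03],
       [ 7.19778784e-05,  2.17434394e-03, -9.99997634e-01]]), 'wrist_force': array([-0.2862921 ,  0.22111733,  0.24390614]), 'moment': array([-0.04639207, -0.00162596, -0.0372551 ]), 'gripper_width': 0.9953746781180592} -0.0187
side 442.54268200368574 442.54268200368574 283.2340724227193 209.43999480442483 [[-0.1784, -0.7887, 0.5883, -0.1366], [-0.9838, 0.1327, -0.1205, 0.3862], [0.017, -0.6002, -0.7996, 1.0954], [0.0, 0.0, 0.0, 1.0]]
top 444.0711336872495 444.0711336872495 279.05014645455486 214.2801424105581 [[0.0197, -0.9964, 0.0825, 0.4594], [-0.9998, -0.0205, -0.0088, 0.2444], [0.0104, -0.0823, -0.9965, 1.3553], [0.0, 0.0, 0.0, 1.0]]
```

View pics/side0.png

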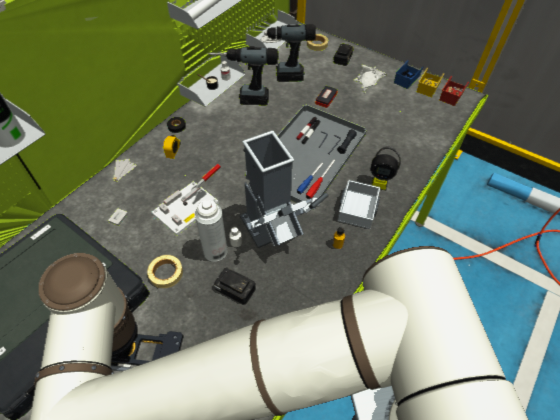

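View pics/top0.png

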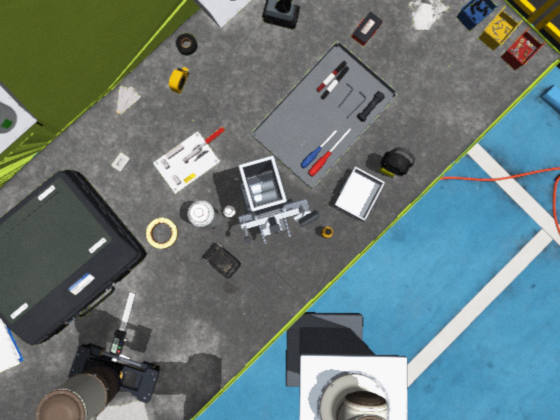

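The side view shows the hopper at about (270,185), the tray at (358,203), the can at (210,230), the oil bottle at (340,238) and the battery at (235,285). In the top view the hopper is at (262,185), the tray at (360,193), the nut at about (303,213), the oil bottle at (327,232) and the battery at (221,261). I'll enlarge both.

```bash
python3 - <<'E'
import cv2
a=cv2.imread("pics/top0.png")[140:285,190:400];cv2.imwrite("pics/tc0.png",cv2.resize(a,None,fx=3.8,fy=3.8,interpolation=cv2.INTER_CUBIC))
a=cv2.imread("pics/side0.png")[120:260,225:405];cv2.imwrite("pics/sc0.png",cv2.resize(a,None,fx=4.2,fy=4.2,interpolation=cv2.INTER_CUBIC))
E
```

```text
(no output)
```

View pics/tc0.png

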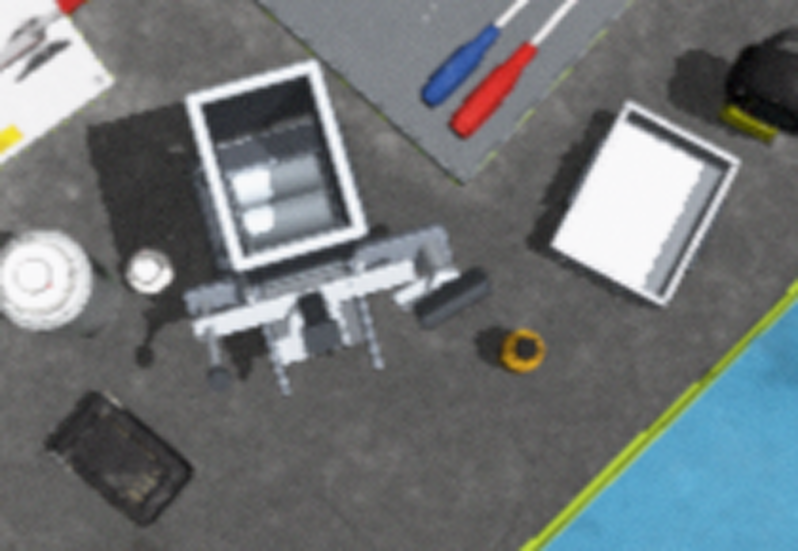

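View pics/sc0.png

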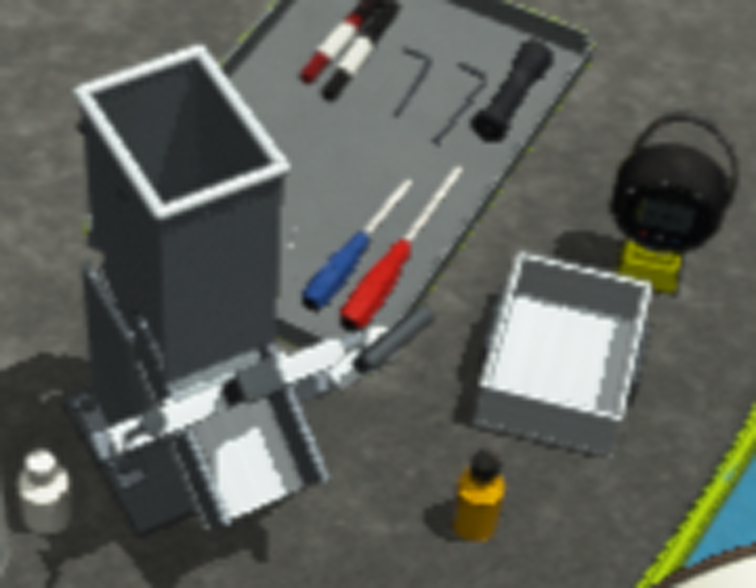

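```bash
cat > h.py <<'E'
import numpy as np,cv2
from scipy.optimize import least_squares
from scipy.spatial.transform import Rotation as R
CAM={"side":(442.5427,283.2341,209.4400,np.array([[-0.1784,-0.7887,0.5883,-0.1366],[-0.9838,0.1327,-0.1205,0.3862],[0.017,-0.6002,-0.7996,1.0954],[0,0,0,1.]])),
"top":(444.0711,279.0501,214.2801,np.array([[0.0197,-0.9964,0.0825,0.4594],[-0.9998,-0.0205,-0.0088,0.2444],[0.0104,-0.0823,-0.9965,1.3553],[0,0,0,1.]]))}
def proj(n,P):
    f,cx,cy,T=CAM[n];P=np.atleast_2d(P);q=(P-T[:3,3])@np.linalg.inv(T[:3,:3]).T
    return np.c_[f*q[:,0]/q[:,2]+cx,f*q[:,1]/q[:,2]+cy]
def onz(n,uv,z):
    f,cx,cy,T=CAM[n];d=T[:3,:3]@np.array([(uv[0]-cx)/f,(uv[1]-cy)/f,1]);return T[:3,3]+d*(z-T[2,3])/d[2]
def uc(p,s,o): return (np.array(p,float)+.5)/s-.5+np.array(o)
def Rz(a): return R.from_euler('z',a).as_matrix()
def fit(obs,x0):
    def res(x):
        return np.concatenate([(proj(n,(np.asarray(P)@Rz(x[2]).T)+[x[0],x[1],0])-uv).ravel() for n,P,uv in obs])
    s=least_squares(res,x0);return s.x,np.abs(s.fun).reshape(-1,2).max(1)
E
python3 - <<'E'
from h import *
T=lambda p:uc(p,3.8,(190,140)); S=lambda p:uc(p,4.2,(225,120))
rim=np.array([[62,40,324],[62,-40,324],[-47,-40,324],[-47,40,324]])/1000
obs=[("top",rim,T([(186,97),(316,62),(367,230),(238,268)])),("side",rim,S([(77,92),(203,46),(288,166),(163,215)]))]
x,e=fit(obs,[.5,.28,-.25]);print("hopper",x,np.degrees(x[2]),e)
for o in obs:
    y,e=fit([o],x);print(o[0],y,e)
tr=np.array([[65,50,48],[65,-50,48],[-65,-50,48],[-65,50,48]])/1000
obs=[("top",tr,T([(630,101),(740,160),(664,306),(552,244)])),("side",tr,S([(521,254),(651,287),(618,418),(484,385)]))]
t,e=fit(obs,[.5,.05,-.4]);print("tray",t,np.degrees(t[2]),e)
for o in obs:
    y,e=fit([o],t);print(o[0],y,e)
for nm,uv,z in [("glue",(150,272),.069),("oil",(523,350),.06),("can",(35,277),.226)]:
    print(nm,onz("top",T(uv),z))
for uv in[(100,392),(190,468),(140,525),(48,445)]:print("bat",onz("top",T(uv),.03))
print("tester",onz("side",S((665,225)),.09),onz("top",T((790,80)),.1))
E
```

```text
hopper [0.60951158 0.27256421 0.31045165] 17.787569494169244 [1.28082335 0.65048036 0.52684769 0.68813141 1.03698998 0.96883196
 0.71063322 0.95407109]
top [0.61092516 0.27335437 0.30924685] [0.9854353  0.58064095 0.74137135 0.35403852]
side [0.60680933 0.2719163  0.31177625] [0.51324974 0.57733165 0.15832847 0.12860389]
tray [ 0.63529132 -0.00674946 -0.4818495 ] -27.607942746108183 [0.09092819 0.72783315 0.40138607 0.40717115 0.70144755 0.90223429
 0.4377123  1.21330233]
top [ 0.63629112 -0.00578129 -0.4807921 ] [0.27831606 0.39146883 0.10473551 0.21767196]
side [ 0.63398102 -0.00759384 -0.4836571 ] [0.43326966 0.58445774 0.77225612 0.85694627]
glue [0.57185511 0.3782927  0.069     ]
oil [0.51837907 0.09114055 0.06      ]
can [0.55317543 0.43886518 0.226     ]
bat [0.48018147 0.41871276 0.03      ]
bat [0.42240522 0.34673158 0.03      ]
bat [0.37756659 0.38440093 0.03      ]
bat [0.43810093 0.45794251 0.03      ]
tester [ 0.68848544 -0.0892264   0.09      ] [ 0.72482122 -0.10402955  0.1       ]
```

```bash
python3 - <<'E'
import cv2
a=cv2.imread("pics/top0.png")[190:245,230:325];cv2.imwrite("pics/tc1.png",cv2.resize(a,None,fx=8.4,fy=8.4,interpolation=cv2.INTER_CUBIC))
a=cv2.imread("pics/side0.png")[180:250,240:335];cv2.imwrite("pics/sc1.png",cv2.resize(a,None,fx=8.4,fy=8.4,interpolation=cv2.INTER_CUBIC))
E
```

```text
(no output)
```

View pics/tc1.png

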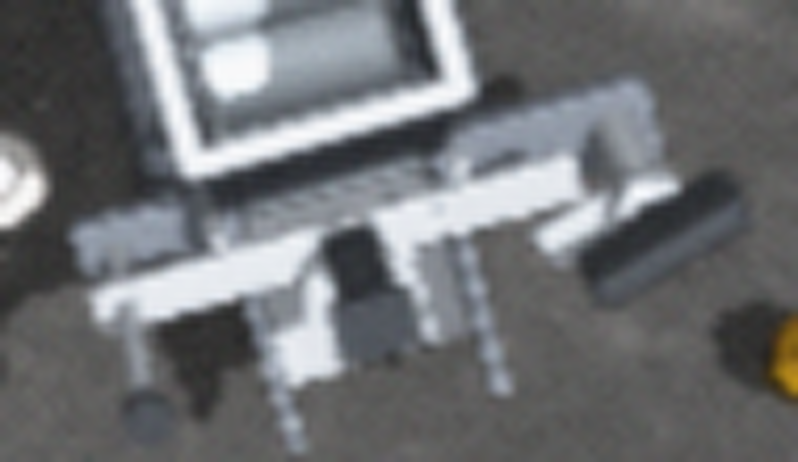

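View pics/sc1.png

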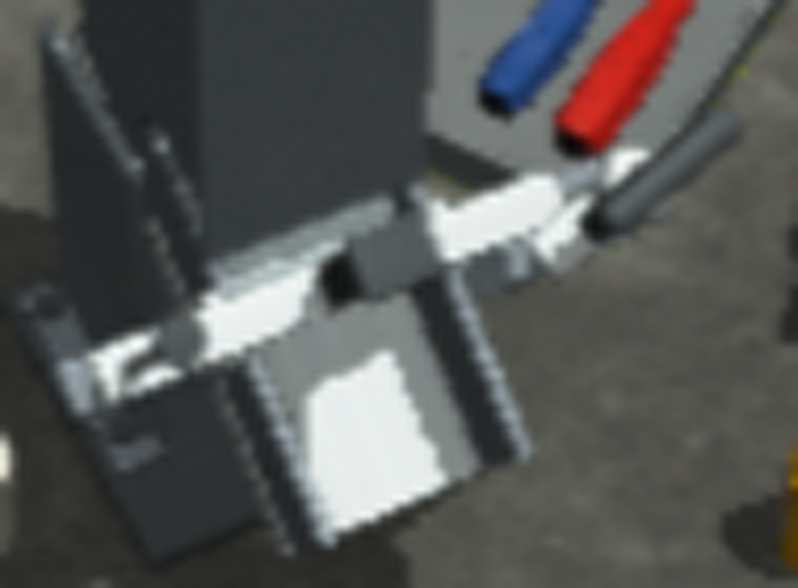

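```bash
cat >> h.py <<'E'
def tri(a,b):
    r=least_squares(lambda P:np.concatenate([(proj("top",P)[0]-a),(proj("side",P)[0]-b)]),[.53,.2,.15]);return r.x,np.abs(r.fun).max()
H=np.array([.6095,.2726,0]);HA=.3105;HR=Rz(HA)
G=HR@np.array([[.848,0,-.530],[0,1,0],[.530,0,.848]])  # grip axes
E
python3 - <<'E'
from h import *
T=lambda p:uc(p,8.4,(230,190)); S=lambda p:uc(p,8.4,(240,180))
for n,a,b in[("cap",(375,320),(395,262)),("nut",(667,247),(672,172)),("rodhead",(148,412),(182,340))]:
    P,e=tri(T(a),S(b));print(n,P,e,"hop",HR.T@(P-H),"gax",G.T@(P-H))
lip=np.array([[-.103,.039,.07],[-.103,-.039,.07]])
lip+=0
# cheek tops at lip: 45mm square to the floor
print((proj("top",H+(HR@(lip+np.array([-.024,0,.038])).T).T)-[230,190]+.5)*8.4,(proj("side",H+(HR@lip.T).T)-[240,180]+.5)*8.4,(proj("side",H+(HR@(lip+np.array([-.024,0,.038])).T).T)-[240,180]+.5)*8.4)
E
```

```text
cap [0.5196687  0.24456702 0.1964359 ] 0.5978006304255246 hop [-0.0941007   0.00075412  0.1964359 ] gax [0.02431363 0.00075412 0.21645101]
nut [0.54459127 0.15298894 0.18979439] 0.8175007215618848 hop [-0.09835019 -0.0940595   0.18979439] gax [ 0.01719007 -0.0940595   0.21307124]
rodhead [0.48929673 0.31346034 0.21395971] 0.5387789217174372 hop [-0.10197101  0.07563272  0.21395971] gax [0.02692724 0.07563272 0.23548247]
[[298.61066306 462.75798285]
 [522.3857912  395.7376319 ]] [[291.22767245 557.91759014]
 [500.60227003 465.61954691]] [[326.53358277 550.83033371]
 [542.79922048 455.33053811]]
```

```bash
cat >> h.py <<'E'
def go(P1,y_yaw=None,R1=None,n=None):
    """P1 target TCP; prints rows of rot (tool) then linear"""
    from station import r
    s=r.sense();R0=np.array(s["ee_rot"]);P0=np.array(s["tcp_pos"])
    if R1 is None:
        z=np.array([0,0,-1.]);y=np.array([np.cos(y_yaw),np.sin(y_yaw),0]);R1=np.c_[np.cross(y,z),y,z]
    w=R.from_matrix(R0.T@R1).as_rotvec();d=np.array(P1)-P0
    N=n or int(max(np.ceil(np.abs(w).max()/.18),np.ceil(np.linalg.norm(d)/.06),1))
    print("N",N,"w/row",np.round(w/N,4),"| total w",np.round(w,4),"d",np.round(d,4))
    print(" lin total in final tool axes",np.round(R1.T@d,4)," in current axes",np.round(R0.T@d,4))
    print(" combined rows (shift in axes after k-turns):",[np.round((R0@R.from_rotvec(w*k/N).as_matrix()).T@d/N,4).tolist() for k in range(N)])
E
python3 - <<'E'
from h import *
T=lambda p:uc(p,3.8,(190,140)); S=lambda p:uc(p,4.2,(225,120))
print(onz("side",S((652,285)),0),onz("side",S((650,250)),.03),onz("top",T((750,123)),.02),onz("top",T((785,85)),.1),onz("side",S((668,195)),.095))
go([.40,.10,.25],np.radians(-117.6),n=10)
E
```

```text
[ 0.70485039 -0.10264089  0.        ] [ 0.71527344 -0.09839329  0.03      ] [ 0.70605296 -0.09397067  0.02      ] [ 0.72090659 -0.10023084  0.1       ] [ 0.71209706 -0.09816224  0.095     ]
N 10 w/row [ 0.0002 -0.      0.0195] | total w [ 0.0019 -0.0003  0.1947] d [ 0.2233 -0.499   0.0284]
 lin total in final tool axes [ 0.4291  0.3387 -0.0284]  in current axes [ 0.3554  0.4154 -0.0276]
 combined rows (shift in axes after k-turns): [[0.0355, 0.0415, -0.0028], [0.0363, 0.0408, -0.0028], [0.0371, 0.0401, -0.0028], [0.0379, 0.0394, -0.0028], [0.0387, 0.0386, -0.0028], [0.0394, 0.0379, -0.0028], [0.0401, 0.0371, -0.0028], [0.0409, 0.0363, -0.0028], [0.0416, 0.0355, -0.0028], [0.0422, 0.0347, -0.0028]]
```

```bash
python3 -m crank '[{"delta_rot":[0,0,0.02],"linear":[0.036,0.041,-0.003],"gripper":100},{"delta_rot":[0,0,0.02],"linear":[0.036,0.041,-0.003],"gripper":100},{"delta_rot":[0,0,0.02],"linear":[0.037,0.040,-0.003],"gripper":100},{"delta_rot":[0,0,0.02],"linear":[0.038,0.039,-0.003],"gripper":100},{"delta_rot":[0,0,0.02],"linear":[0.039,0.039,-0.003],"gripper":100},{"delta_rot":[0,0,0.02],"linear":[0.039,0.038,-0.003],"gripper":100},{"delta_rot":[0,0,0.02],"linear":[0.040,0.037,-0.003],"gripper":100},{"delta_rot":[0,0,0.02],"linear":[0.041,0.036,-0.003],"gripper":100},{"delta_rot":[0,0,0.02],"linear":[0.042,0.036,-0.003],"gripper":100},{"delta_rot":[0,0,0.015],"linear":[0.042,0.035,-0.003],"gripper":100}]'; python3 - <<'E'
from h import *
from station import r
print(np.round(r.sense()["joints"],1))
B=np.array([.6353,-.0067])+.051*np.array([.463,.886])
print(B);go([B[0],B[1],.12],np.radians(-117.6))
E
```

```text
time_s: 1.35
tcp_pos: [0.3993, 0.0983, 0.2526]
ee_rot: [[0.886, -0.463, 0.0], [-0.463, -0.886, 0.0], [-0.0, -0.0, -1.0]]
wrist_force: [0.3, 0.9, 0.3]
gripper_width: 1.002
[ 36.7  -0.9 -24.1  -0.  -66.8  25.7]
[0.658913 0.038486]
N 5 w/row [-0.0001  0.     -0.    ] | total w [-0.0003  0.     -0.0002] d [ 0.2596 -0.0598 -0.1326]
 lin total in final tool axes [ 0.2578 -0.0673  0.1326]  in current axes [ 0.2578 -0.0673  0.1326]
 combined rows (shift in axes after k-turns): [[0.0516, -0.0135, 0.0265], [0.0516, -0.0135, 0.0265], [0.0516, -0.0135, 0.0265], [0.0516, -0.0135, 0.0265], [0.0516, -0.0135, 0.0265]]
```

```bash
python3 -m crank '[{"delta_rot":[0,0,0],"linear":[0.0515,-0.0135,0.013],"gripper":100},{"delta_rot":[0,0,0],"linear":[0.0515,-0.0135,0.013],"gripper":100},{"delta_rot":[0,0,0],"linear":[0.0515,-0.0135,0.035],"gripper":100},{"delta_rot":[0,0,0],"linear":[0.0515,-0.0135,0.035],"gripper":100},{"delta_rot":[0,0,0],"linear":[0.0515,-0.0135,0.035],"gripper":100},{"delta_rot":[0,0,0],"linear":[0,0,0],"gripper":100}]'; python3 - <<'E'
from h import *
from station import capture
c=capture("top");cv2.imwrite("pics/t1.png",cv2.resize(c["img"][120:270,270:440],None,fx=4,fy=4,interpolation=cv2.INTER_CUBIC))
c=capture("side");cv2.imwrite("pics/s1.png",cv2.resize(c["img"][120:270,270:440],None,fx=4,fy=4,interpolation=cv2.INTER_CUBIC))
go([.6589,.0385,.0155],np.radians(-117.6))
E
```

```text
time_s: 2.1
tcp_pos: [0.6549, 0.0396, 0.115]
ee_rot: [[0.885, -0.466, -0.013], [-0.466, -0.885, -0.003], [-0.01, 0.009, -1.0]]
wrist_force: [-0.9, -0.3, -0.2]
gripper_width: 1.004
N 2 w/row [ 0.0013  0.0012 -0.0003] | total w [ 0.0026  0.0025 -0.0006] d [ 0.0038 -0.0022 -0.1063]
 lin total in final tool axes [0.0044 0.0002 0.1063]  in current axes [ 4.700e-03 -1.000e-04  1.063e-01]
 combined rows (shift in axes after k-turns): [[0.0024, -0.0, 0.0531], [0.0023, 0.0, 0.0531]]
```

View pics/t1.png

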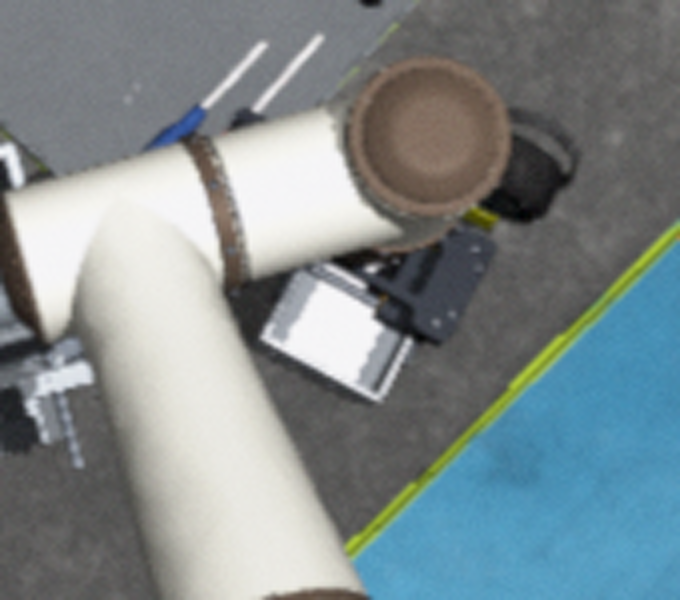

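View pics/s1.png

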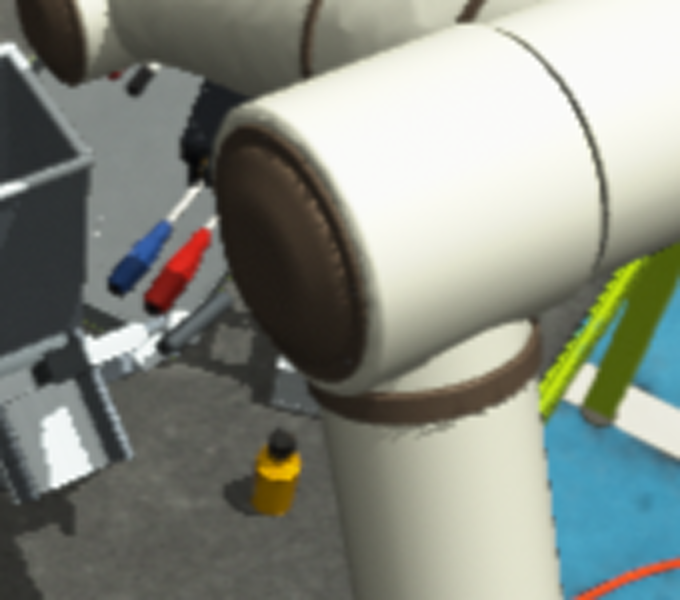

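```bash
python3 - <<'E'
from h import *
from station import capture,r
for n in("top","side"):
    c=capture(n);cv2.imwrite(f"pics/f1{n}.png",c["img"])
print(np.round(r.sense()["joints"],1))
E
```

```text
[ 17.7  29.4  -2.2   0.  -58.2  44.7]
```

View pics/f1top.png

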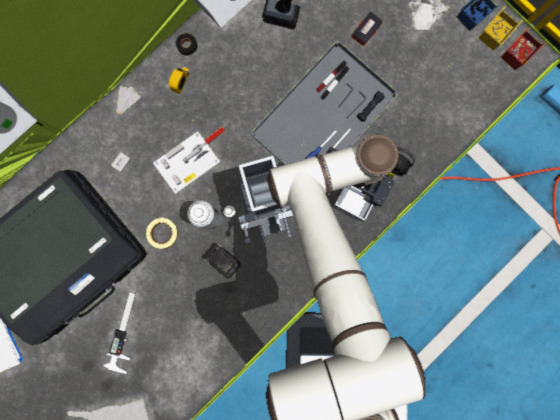

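View pics/f1side.png

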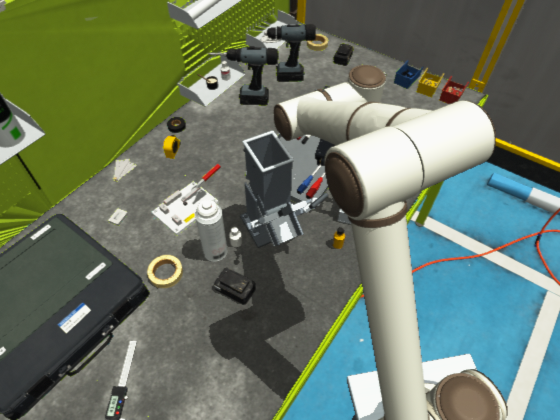

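```bash
python3 - <<'E'
from h import *
print(tri((275,188),(284,122)),tri((376,157),(367,78)))
E
```

```text
(array([0.59070544, 0.24362159, 0.43011358]), np.float64(1.1300954618461105)) (array([0.65085921, 0.04281795, 0.47860371]), np.float64(0.9024142781208866))
```

The wrist link is over the hopper, with its left end at about (0.59, 0.24, 0.43). Lowering on grip b would hit the hopper, so I'll use grip a.

```bash
python3 -m crank '[{"delta_rot":[0,0,0],"linear":[-0.004,0.050,0],"gripper":100},{"delta_rot":[0,0,0],"linear":[-0.004,0.050,0],"gripper":100},{"delta_rot":[0,0,0],"linear":[0,0,0],"gripper":100},{"delta_rot":[0,0,0],"linear":[0,0,0],"gripper":100}]'; python3 - <<'E'
from h import *
from station import capture,r
go([.6046,-.0482,.0155],np.radians(-117.6))
print(np.round(r.sense()["joints"],1))
c=capture("top");cv2.imwrite("pics/t2.png",cv2.resize(c["img"][120:270,250:420],None,fx=4,fy=4,interpolation=cv2.INTER_CUBIC))
c=capture("side");cv2.imwrite("pics/s2.png",c["img"])
E
```

```text
time_s: 2.8
tcp_pos: [0.6027, -0.0431, 0.1262]
ee_rot: [[0.886, -0.463, 0.005], [-0.463, -0.886, 0.001], [0.004, -0.003, -1.0]]
wrist_force: [-0.2, 0.0, 1.4]
gripper_width: 1.0
N 2 w/row [-0.0015 -0.002   0.0003] | total w [-0.0029 -0.0039  0.0006] d [ 0.0019 -0.0051 -0.1107]
 lin total in final tool axes [0.004  0.0036 0.1107]  in current axes [0.0036 0.0039 0.1107]
 combined rows (shift in axes after k-turns): [[0.0018, 0.002, 0.0554], [0.0019, 0.0019, 0.0554]]
[ 11.2  24.6 -10.3   0.  -54.8  51.2]
```

View pics/t2.png

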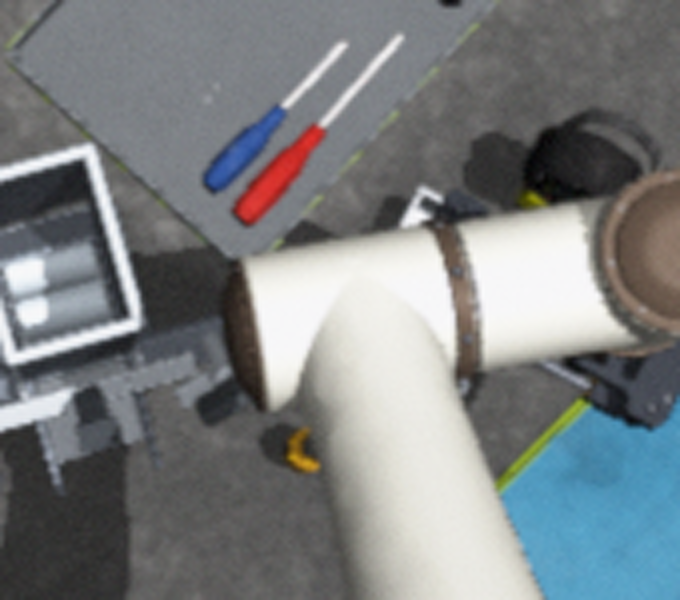

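View pics/s2.png

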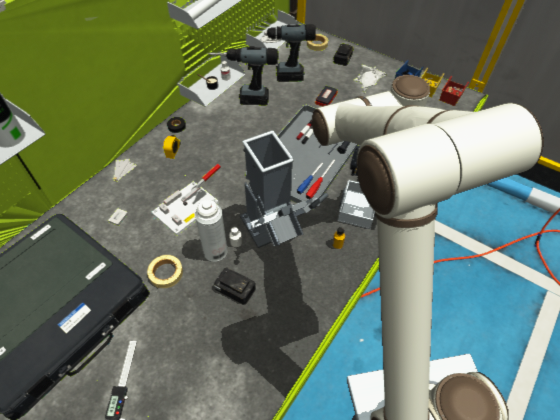

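The wrist link's left end is now beside the hopper, at about (312,205) in the full top frame, so I can descend.

```bash
python3 -m crank '[{"delta_rot":[0,0,0],"linear":[0.004,0.004,0.025],"gripper":100},{"delta_rot":[0,0,0],"linear":[0,0,0.035],"gripper":100},{"delta_rot":[0,0,0],"linear":[0,0,0.030],"gripper":100},{"delta_rot":[0,0,0],"linear":[0,0,0.010],"gripper":100},{"delta_rot":[0,0,0],"linear":[0,0,0],"gripper":100}]'; python3 - <<'E'
from h import *
from station import capture,r
go([.6046,-.0482,.0155],np.radians(-117.6))
E
```

```text
time_s: 3.52
tcp_pos: [0.6043, -0.0486, 0.0234]
ee_rot: [[0.887, -0.462, -0.0], [-0.462, -0.887, -0.0], [-0.0, 0.0, -1.0]]
wrist_force: [-0.6, 0.5, 0.8]
gripper_width: 1.001
N 1 w/row [0.0004 0.0002 0.001 ] | total w [0.0004 0.0002 0.001 ] d [ 0.0003  0.0004 -0.0079]
 lin total in final tool axes [ 0.0001 -0.0005  0.0079]  in current axes [ 0.0001 -0.0005  0.0079]
 combined rows (shift in axes after k-turns): [[0.0001, -0.0005, 0.0079]]
```

```bash
python3 -m crank '[{"delta_rot":[0,0,0],"linear":[0,0,0.007],"gripper":100},{"delta_rot":[0,0,0],"linear":[0,0,0],"gripper":0},{"delta_rot":[0,0,0],"linear":[0,0,0],"gripper":0},{"delta_rot":[0,0,0],"linear":[0,0,0],"gripper":0},{"delta_rot":[0,0,0],"linear":[0,0,0],"gripper":0},{"delta_rot":[0,0,0],"linear":[0,0,0],"gripper":0},{"delta_rot":[0,0,0],"linear":[0,0,0],"gripper":0}]'
```

```text
time_s: 4.4
tcp_pos: [0.6039, -0.0491, 0.0166]
ee_rot: [[0.886, -0.463, 0.0], [-0.463, -0.886, 0.0], [0.0, -0.0, -1.0]]
wrist_force: [-0.2, 0.2, 0.1]
gripper_width: 0.4
```

```bash
python3 -m crank '[{"delta_rot":[0,0,0],"linear":[0,0,0],"gripper":0},{"delta_rot":[0,0,0],"linear":[0,0,0],"gripper":0},{"delta_rot":[0,0,0],"linear":[0,0,0],"gripper":0},{"delta_rot":[0,0,0],"linear":[0,0,0],"gripper":0}]'
```

```text
time_s: 4.9
tcp_pos: [0.604, -0.0489, 0.0166]
ee_rot: [[0.886, -0.463, 0.0], [-0.463, -0.886, 0.0], [0.0, -0.0, -1.0]]
wrist_force: [0.4, 1.2, -0.8]
gripper_width: 0.107
```

```bash
python3 -m crank '[{"delta_rot":[0,0,0],"linear":[0,0,-0.015],"gripper":0},{"delta_rot":[0,0,0],"linear":[0,0,-0.035],"gripper":0},{"delta_rot":[0,0,0],"linear":[0,0,-0.040],"gripper":0},{"delta_rot":[0,0,0],"linear":[0,0,-0.040],"gripper":0},{"delta_rot":[0,0,0],"linear":[0,0,-0.030],"gripper":0},{"delta_rot":[0,0,0],"linear":[0,0,0],"gripper":0}]'; python3 - <<'E'
from h import *
from station import capture,r
c=capture("top");cv2.imwrite("pics/t3.png",c["img"])
c=capture("side");cv2.imwrite("pics/s3.png",c["img"])
go([.43,.02,.18],np.radians(-117.6))
E
```

```text
time_s: 5.65
tcp_pos: [0.605, -0.0491, 0.1795]
ee_rot: [[0.886, -0.464, 0.006], [-0.464, -0.886, 0.001], [0.005, -0.003, -1.0]]
wrist_force: [-1.3, 0.5, -4.6]
gripper_width: 0.114
N 4 w/row [ 0.0002  0.0007 -0.0002] | total w [ 0.0009  0.0028 -0.0009] d [-0.1724  0.0691  0.0047]
 lin total in final tool axes [-0.1848  0.0186 -0.0047]  in current axes [-0.1848  0.0188 -0.0042]
 combined rows (shift in axes after k-turns): [[-0.0462, 0.0047, -0.001], [-0.0462, 0.0047, -0.0011], [-0.0462, 0.0047, -0.0011], [-0.0462, 0.0047, -0.0011]]
```

View pics/s3.png

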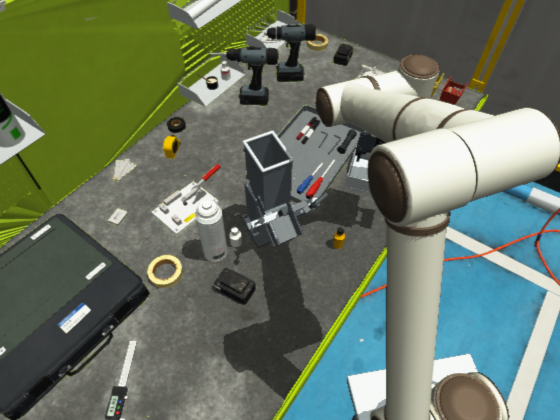

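View pics/t3.png

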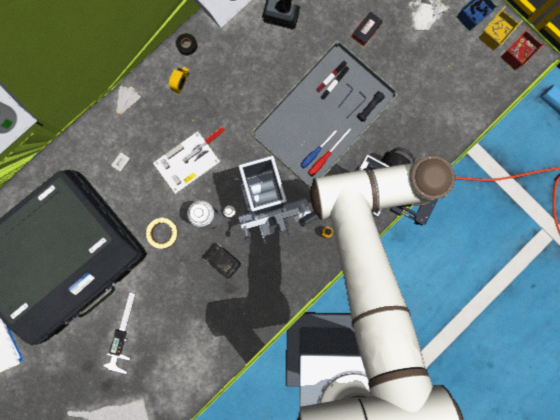

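```bash
python3 -m crank '[{"delta_rot":[0,0,0],"linear":[-0.03,0.02,0],"gripper":0},{"delta_rot":[0,0,0],"linear":[-0.048,0.014,0],"gripper":0},{"delta_rot":[0,0,0],"linear":[-0.048,0.01,0],"gripper":0},{"delta_rot":[0,0,0],"linear":[-0.047,0.003,0],"gripper":0},{"delta_rot":[0,0,0.18],"linear":[0,0,0],"gripper":0},{"delta_rot":[0,0,0.18],"linear":[0,0,0],"gripper":0},{"delta_rot":[0,0,0.18],"linear":[0,0,0],"gripper":0},{"delta_rot":[0,0,0.18],"linear":[0,0,0],"gripper":0},{"delta_rot":[0,0,0.18],"linear":[0,0,0],"gripper":0}]'; python3 - <<'E'
from h import *
from station import capture,r
c=capture("top");cv2.imwrite("pics/t4.png",c["img"])
print(np.round(r.sense()["joints"],1))
go([.4064,.2610,.17],np.radians(-252.2))
E
```

```text
time_s: 6.88
tcp_pos: [0.427, -0.011, 0.1745]
ee_rot: [[0.181, -0.983, -0.005], [-0.983, -0.181, -0.001], [0.0, 0.005, -1.0]]
wrist_force: [0.0, -0.1, -4.3]
gripper_width: 0.111
[ 20.5   5.3 -29.7  -0.1 -55.3 -10.2]
N 8 w/row [ 0.0005 -0.0005  0.1798] | total w [ 0.0044 -0.0041  1.4385] d [-0.0205  0.2721 -0.0045]
 lin total in final tool axes [-0.0637  0.2653  0.0045]  in current axes [-0.2714 -0.0282  0.0043]
 combined rows (shift in axes after k-turns): [[-0.0339, -0.0035, 0.0005], [-0.034, 0.0026, 0.0006], [-0.033, 0.0086, 0.0006], [-0.0309, 0.0144, 0.0006], [-0.0278, 0.0197, 0.0006], [-0.0239, 0.0244, 0.0006], [-0.0191, 0.0282, 0.0006], [-0.0138, 0.0312, 0.0006]]
```

View pics/t4.png

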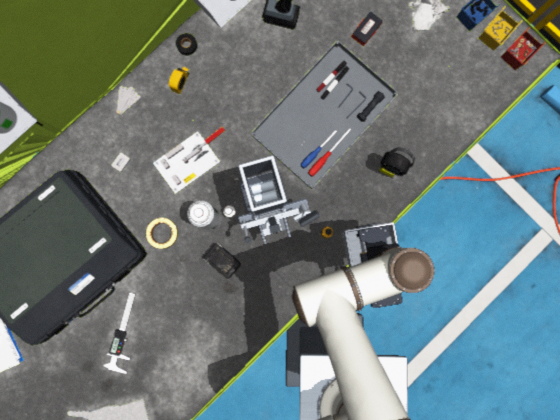

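The tray is held at about (370,240), ahead of the gripper and clear of the oil bottle at (327,232). I'll finish the turn on the spot before moving over.

```bash
python3 -m crank '[{"delta_rot":[0,0,0.18],"linear":[0,0,0],"gripper":0},{"delta_rot":[0,0,0.18],"linear":[0,0,0],"gripper":0},{"delta_rot":[0,0,0.18],"linear":[0,0,0],"gripper":0},{"delta_rot":[0,0,0.18],"linear":[0,0,0],"gripper":0},{"delta_rot":[0,0,0.18],"linear":[0,0,0],"gripper":0},{"delta_rot":[0,0,0.18],"linear":[0,0,0],"gripper":0},{"delta_rot":[0,0,0.18],"linear":[0,0,0],"gripper":0},{"delta_rot":[0,0,0.18],"linear":[0,0,0],"gripper":0},{"delta_rot":[0,0,0],"linear":[0,0,0],"gripper":0}]'; python3 - <<'E'
from h import *
go([.4064,.2610,.11],np.radians(-252.2))
E
```

```text
time_s: 8.05
tcp_pos: [0.4278, -0.0107, 0.1752]
ee_rot: [[-0.948, -0.318, -0.003], [-0.318, 0.948, -0.0], [0.003, 0.001, -1.0]]
wrist_force: [-0.9, 0.4, -3.0]
gripper_width: 0.11
N 5 w/row [ 0.0001 -0.0005  0.0025] | total w [ 0.0006 -0.0026  0.0125] d [-0.0214  0.2717 -0.0652]
 lin total in final tool axes [-0.0627  0.2653  0.0652]  in current axes [-0.0662  0.2644  0.0652]
 combined rows (shift in axes after k-turns): [[-0.0132, 0.0529, 0.013], [-0.0131, 0.0529, 0.013], [-0.013, 0.053, 0.013], [-0.0128, 0.053, 0.013], [-0.0127, 0.053, 0.013]]
```

```bash
python3 -m crank '[{"delta_rot":[0,0,0.012],"linear":[0,0.045,0],"gripper":0},{"delta_rot":[0,0,0],"linear":[0,0.055,0],"gripper":0},{"delta_rot":[0,0,0],"linear":[-0.01,0.055,0],"gripper":0},{"delta_rot":[0,0,0],"linear":[-0.02,0.055,0],"gripper":0},{"delta_rot":[0,0,0],"linear":[-0.022,0.055,0.02],"gripper":0},{"delta_rot":[0,0,0],"linear":[0,0,0.04],"gripper":0},{"delta_rot":[0,0,0],"linear":[0,0,0],"gripper":0}]'; python3 - <<'E'
from h import *
from station import capture,r
c=capture("top");cv2.imwrite("pics/t5.png",cv2.resize(c["img"][150:310,180:380],None,fx=4,fy=3.75,interpolation=cv2.INTER_CUBIC))
c=capture("side");cv2.imwrite("pics/s5.png",c["img"])
print(np.round(r.sense()["joints"],1))
go([.4064,.2610,.0166],np.radians(-252.2))
E
```

```text
time_s: 8.93
tcp_pos: [0.3951, 0.2555, 0.1132]
ee_rot: [[-0.952, -0.306, -0.007], [-0.306, 0.952, -0.007], [0.009, -0.005, -1.0]]
wrist_force: [-0.7, -1.1, -3.2]
gripper_width: 0.113
[ 5.260e+01  1.390e+01 -2.870e+01  1.000e-01 -4.740e+01 -1.249e+02]
N 2 w/row [-0.0004 -0.     -0.0003] | total w [-0.0009 -0.     -0.0005] d [ 0.0086  0.0038 -0.1003]
 lin total in final tool axes [-0.0093  0.001   0.1003]  in current axes [-0.0093  0.0011  0.1002]
 combined rows (shift in axes after k-turns): [[-0.0047, 0.0005, 0.0501], [-0.0047, 0.0005, 0.0501]]
```

View pics/t5.png

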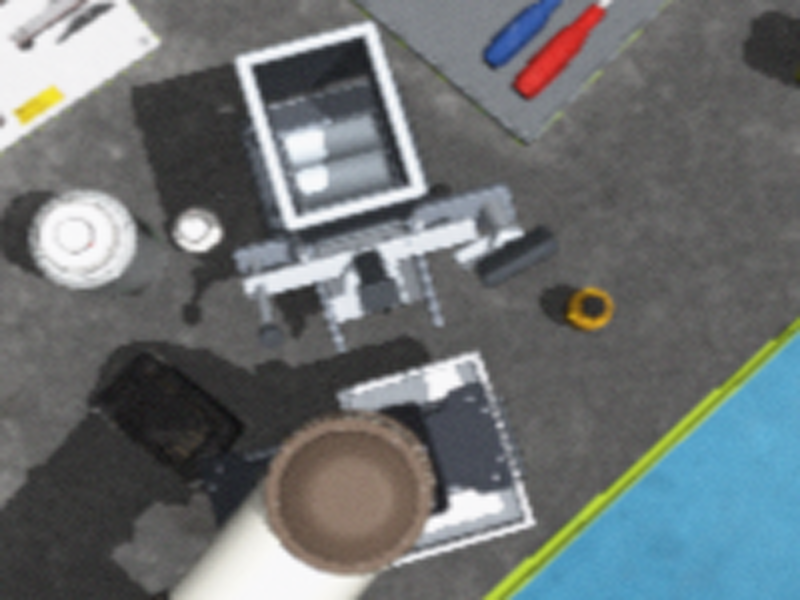

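View pics/s5.png

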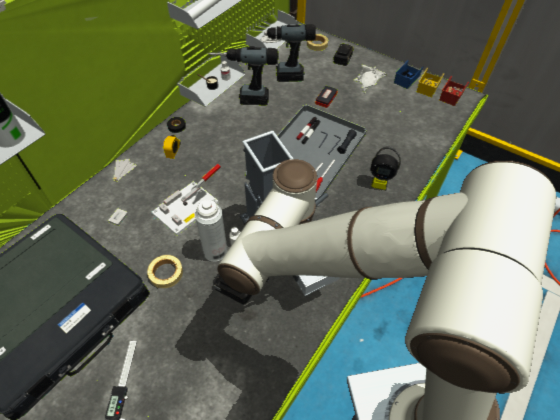

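```bash
python3 -m crank '[{"delta_rot":[0,0,0],"linear":[0,0,0.045],"gripper":0},{"delta_rot":[0,0,0],"linear":[0,0,0.035],"gripper":0},{"delta_rot":[0,0,0],"linear":[0,0,0.010],"gripper":0},{"delta_rot":[0,0,0],"linear":[0,0,0.005],"gripper":0},{"delta_rot":[0,0,0],"linear":[0,0,0],"gripper":0}]'; python3 - <<'E'
from h import *
from station import capture,r
c=capture("top");cv2.imwrite("pics/t6.png",cv2.resize(c["img"][150:310,180:380],None,fx=4,fy=3.75,interpolation=cv2.INTER_CUBIC))
E
```

```text
time_s: 9.65
tcp_pos: [0.3985, 0.2583, 0.0228]
ee_rot: [[-0.953, -0.303, 0.002], [-0.303, 0.953, 0.002], [-0.002, 0.001, -1.0]]
wrist_force: [-0.9, -1.1, -4.1]
gripper_width: 0.113
```

View pics/t6.png

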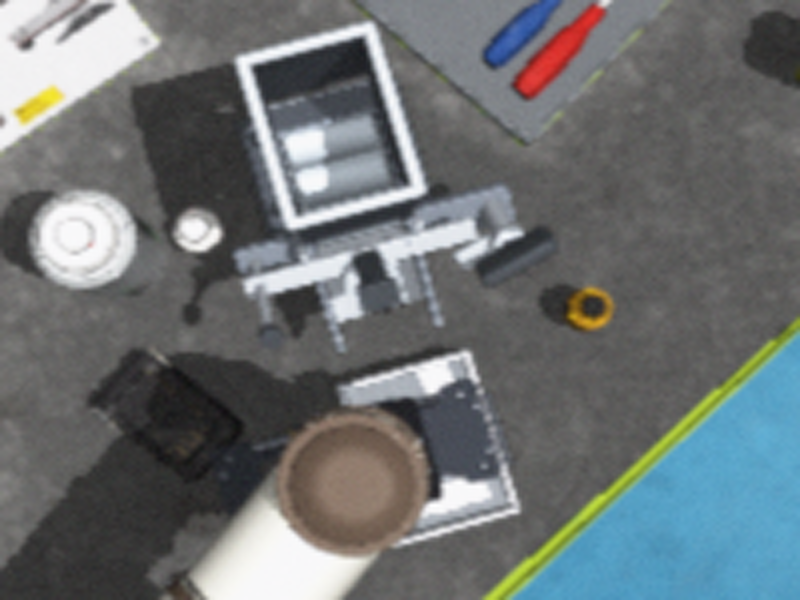

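```bash
python3 - <<'E'
from h import *
T=lambda p:(np.array(p,float)+.5)/[4,3.75]-.5+[180,150]
tr=np.array([[65,50,54],[65,-50,54],[-65,-50,54]])/1000
x,e=fit([("top",tr,T([(340,387),(468,351),(520,512)]))],[.41,.21,.31]);P=np.array([x[0],x[1],0])
print(x,e,"hop",HR.T@(P-H),x[2]-HA)
E
```

```text
[0.40636653 0.20691134 0.30541654] [0.46642226 0.35699326 0.1102174 ] hop [-0.21348999 -0.00048315  0.        ] -0.005083464409770644
```

```bash
python3 -m crank '[{"delta_rot":[0,0,0],"linear":[0,0,0.0055],"gripper":0},{"delta_rot":[0,0,0],"linear":[0,0,0],"gripper":0},{"delta_rot":[0,0,0],"linear":[-0.011,0,0],"gripper":0},{"delta_rot":[0,0,0],"linear":[-0.011,0,0],"gripper":0},{"delta_rot":[0,0,0],"linear":[-0.011,0,0],"gripper":0},{"delta_rot":[0,0,0],"linear":[-0.010,0,0],"gripper":0},{"delta_rot":[0,0,0],"linear":[0,0,0],"gripper":0},{"delta_rot":[0,0,0],"linear":[0,0,0],"gripper":0}]'; python3 - <<'E'
from h import *
from station import capture,r
c=capture("top");cv2.imwrite("pics/t7.png",cv2.resize(c["img"][150:310,180:380],None,fx=4,fy=3.75,interpolation=cv2.INTER_CUBIC))
E
```

```text
time_s: 10.7
tcp_pos: [0.4383, 0.2695, 0.0165]
ee_rot: [[-0.953, -0.303, -0.001], [-0.303, 0.953, -0.002], [0.001, -0.001, -1.0]]
wrist_force: [-0.8, -4.6, 5.6]
gripper_width: 0.112
```

View pics/t7.png

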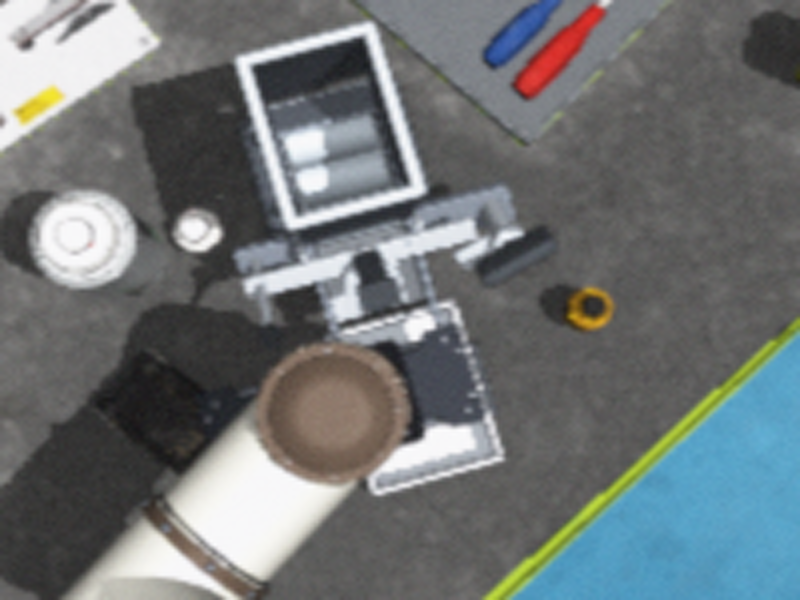

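```bash
python3 -m crank '[{"delta_rot":[0,0,0],"linear":[0,0,0],"gripper":45},{"delta_rot":[0,0,0],"linear":[0,0,0],"gripper":45},{"delta_rot":[0,0,0],"linear":[0,0,0],"gripper":45},{"delta_rot":[0,0,0],"linear":[0,0,0],"gripper":45},{"delta_rot":[0,0,0],"linear":[0.01,0,0],"gripper":45},{"delta_rot":[0,0,0],"linear":[0.01,0,0],"gripper":45},{"delta_rot":[0,0,0],"linear":[0,0,-0.03],"gripper":45},{"delta_rot":[0,0,0],"linear":[0,0,-0.05],"gripper":45},{"delta_rot":[0,0,0],"linear":[0.03,0,-0.05],"gripper":45},{"delta_rot":[0,0,0],"linear":[0.03,0,-0.05],"gripper":100}]'; python3 - <<'E'
from h import *
from station import capture,r
c=capture("top");cv2.imwrite("pics/t8.png",cv2.resize(c["img"][150:310,180:380],None,fx=4,fy=3.75,interpolation=cv2.INTER_CUBIC))
E
```

```text
time_s: 12.0
tcp_pos: [0.3609, 0.2455, 0.1972]
ee_rot: [[-0.953, -0.303, -0.0], [-0.303, 0.953, -0.0], [0.001, -0.0, -1.0]]
wrist_force: [0.2, 1.9, 0.1]
gripper_width: 0.505
```

View pics/t8.png

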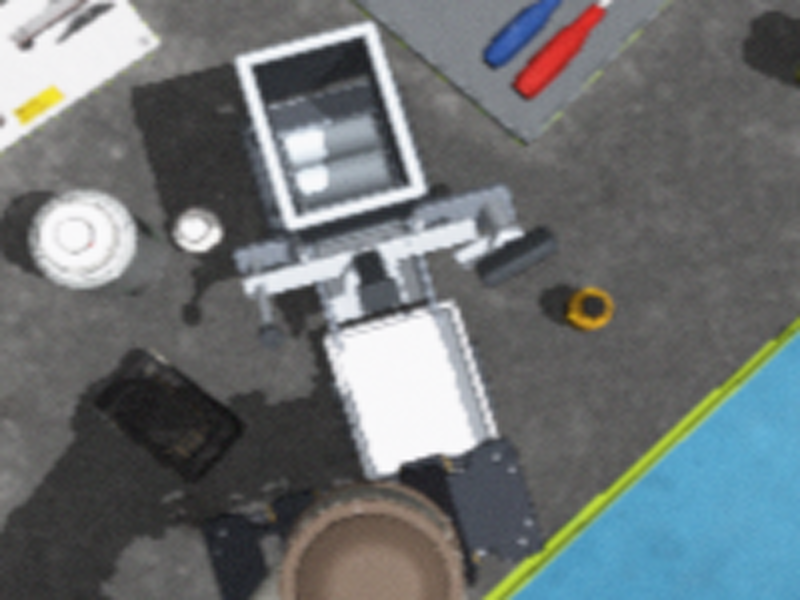

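The tray stands with its near edge at (327,335)–(455,301), just in front of the chute. Next I'll check the tray fit and refine the nut position with an overlay.

```bash
python3 - <<'E'
from h import *
from station import capture
T=lambda p:(np.array(p,float)+.5)/[4,3.75]-.5+[180,150]
tr=np.array([[65,50,48],[65,-50,48],[-65,-50,48],[-65,50,48]])/1000
x,e=fit([("top",tr,T([(327,335),(455,300),(502,459),(375,494)]))],[.41,.21,.31]);P=np.array([x[0],x[1],0])
print(e,"tray hop",HR.T@(P-H),x[2]-HA)
def box(c,h): # gax coords
    return np.array([[c[0]+i*h[0],c[1]+j*h[1],c[2]+k*h[2]] for i in(-1,1) for j in(-1,1) for k in(-1,1)])
E=[(0,1),(0,2),(0,4),(1,3),(1,5),(2,3),(2,6),(3,7),(4,5),(4,6),(5,7),(6,7)]
for n,(o,sz) in {"top":((230,190),(95,60)),"side":((240,180),(95,70))}.items():
    im=capture(n)["img"];f=8
    a=cv2.resize(im[o[1]:o[1]+sz[1],o[0]:o[0]+sz[0]],None,fx=f,fy=f,interpolation=cv2.INTER_CUBIC)
    for c,h,col in[((.019,-.0945,.198),(.006,.028,.015),(0,0,255)),((.0252,0,.2115),(.011,.014,.005),(0,255,0)),((.0252,0,.180),(.008,.010,.026),(255,255,0))]:
        uv=((proj(n,H+box(c,h)@G.T)-o+.5)*f).astype(int)
        for i,j in E: cv2.line(a,tuple(map(int,uv[i])),tuple(map(int,uv[j])),col,1)
    cv2.imwrite(f"pics/ov_{n}.png",a)
E
```

```text
[0.48421236 0.19577576 0.71962862 0.42989153] tray hop [-0.17150752 -0.00232846  0.        ] -0.013601532807390349
```

View pics/ov_top.png

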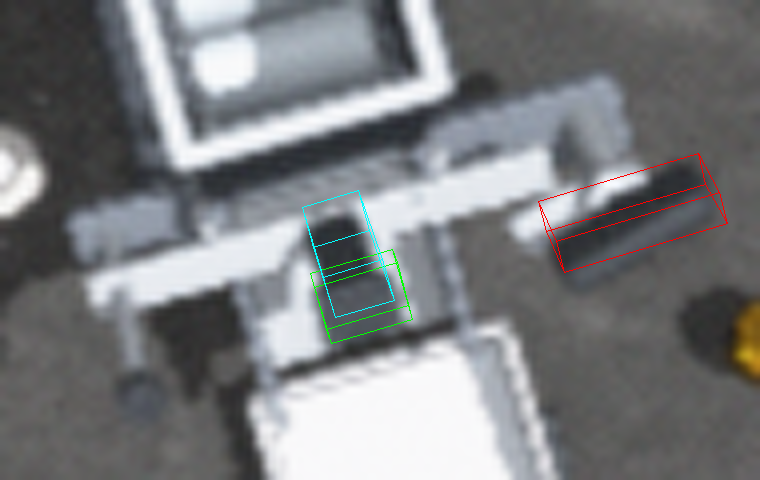

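View pics/ov_side.png

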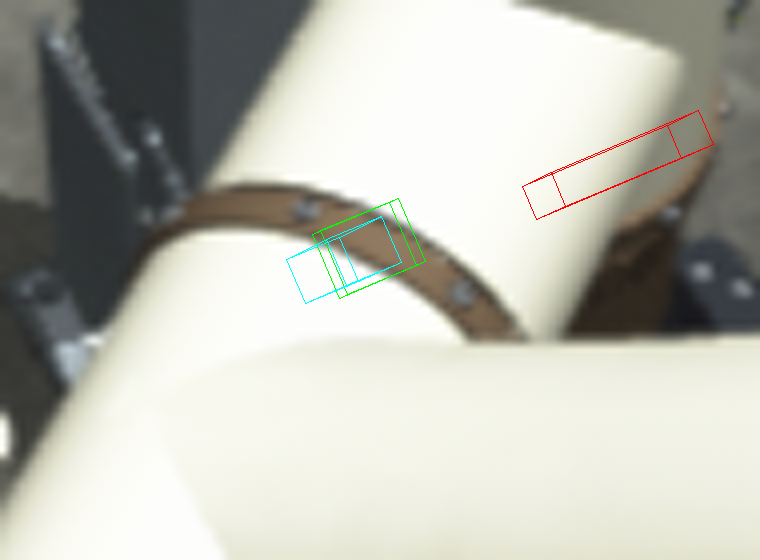

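```bash
cat > ov.py <<'E'
from h import *
def nb(x,y,s,th,h=(.006,.028,.015)):
    b=np.array([[i*h[0],j*h[1],k*h[2]] for i in(-1,1) for j in(-1,1) for k in(-1,1)])
    return b@Rz(th).T+[x,y,s]
E=[(0,1),(0,2),(0,4),(1,3),(1,5),(2,3),(2,6),(3,7),(4,5),(4,6),(5,7),(6,7)]
def draw(tag,boxes,src={"top":"pics/top0.png","side":"pics/side0.png"},rg={"top":(285,200,35,35),"side":(300,185,40,35)},f=11):
    out=[]
    for n,(u,v,w,h) in rg.items():
        a=cv2.resize(cv2.imread(src[n])[v:v+h,u:u+w],None,fx=f,fy=f,interpolation=cv2.INTER_CUBIC)
        b=a.copy()
        for bx in boxes:
            uv=((proj(n,H+bx@G.T)-[u,v]+.5)*f).astype(int)
            for i,j in E: cv2.line(b,tuple(map(int,uv[i])),tuple(map(int,uv[j])),(0,0,255),1)
        out+=[b]
    m=max(o.shape[0] for o in out);out=[cv2.copyMakeBorder(o,0,m-o.shape[0],0,5,0) for o in out]
    cv2.imwrite(f"pics/{tag}.png",cv2.hconcat(out)[:600,:900])
E
cat > o.py <<'E'
from ov import *
draw("n1",[nb(.019,-.0945,.198,.2)],f=9)
draw("n2",[nb(.021,-.0945,.195,.2)],f=9)
E
python3 o.py
```

```text
(no output)
```

View pics/n1.png

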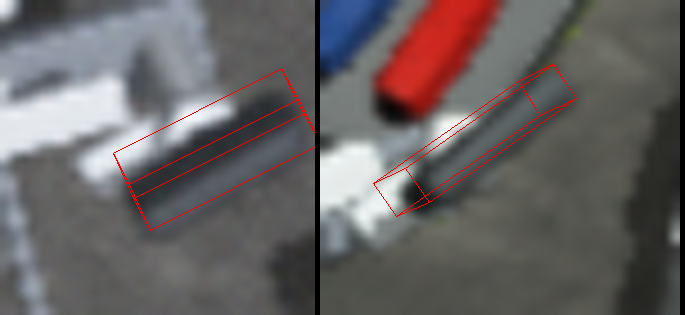

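```bash
cat >> h.py <<'E'
def RT(th): return G@Rz(th)@np.diag([-1.,1.,-1.])
def gp(x,y,s): return H+G@np.array([x,y,s])
E
python3 - <<'E'
from h import *
for s in(.182,.26,.30): print(gp(.0175,-.0945,s))
go(gp(.0175,-.0945,.29),R1=RT(.2))
E
```

```text
[0.56065603 0.15768116 0.163611  ]
[0.52129287 0.14505035 0.229755  ]
[0.50110663 0.13857301 0.263675  ]
N 4 w/row [ 0.0148 -0.1376 -0.0493] | total w [ 0.0593 -0.5506 -0.1972] d [ 0.1445 -0.1066  0.0562]
 lin total in final tool axes [-0.0875 -0.1663  0.0079]  in current axes [-0.1055 -0.1453 -0.0563]
 combined rows (shift in axes after k-turns): [[-0.0264, -0.0363, -0.0141], [-0.0262, -0.0378, -0.0099], [-0.0254, -0.0392, -0.0058], [-0.0239, -0.0405, -0.0018]]
```

```bash
python3 -m crank '[{"delta_rot":[0.015,-0.1376,-0.049],"linear":[0,-0.03,-0.05],"gripper":100},{"delta_rot":[0.015,-0.1376,-0.049],"linear":[0,-0.03,-0.03],"gripper":100},{"delta_rot":[0.015,-0.1376,-0.049],"linear":[0,-0.03,0],"gripper":100},{"delta_rot":[0.015,-0.1376,-0.049],"linear":[0,-0.03,0],"gripper":100},{"delta_rot":[0,0,0],"linear":[0,0,0],"gripper":100},{"delta_rot":[0,0,0],"linear":[0,0,0],"gripper":100}]'; python3 - <<'E'
from h import *
from station import r
print(np.round(r.sense()["joints"],1))
go(gp(.0175,-.0945,.27),R1=RT(.2))
E
```

```text
time_s: 12.9
tcp_pos: [0.4024, 0.1343, 0.2798]
ee_rot: [[-0.735, -0.457, 0.501], [-0.444, 0.883, 0.155], [-0.513, -0.109, -0.851]]
wrist_force: [-0.2, 0.1, 0.7]
gripper_width: 1.003
[  50.6  -18.   -50.5   30.9  -34.3 -133.6]
N 3 w/row [-0.0014 -0.0024 -0.0001] | total w [-0.0042 -0.0073 -0.0004] d [ 0.1138  0.0092 -0.0415]
 lin total in final tool axes [-0.0656 -0.0399  0.0941]  in current axes [-0.0663 -0.0395  0.0938]
 combined rows (shift in axes after k-turns): [[-0.0221, -0.0132, 0.0313], [-0.022, -0.0132, 0.0313], [-0.022, -0.0132, 0.0313]]
```

```bash
python3 -m crank '[{"delta_rot":[0,-0.004,0],"linear":[-0.033,-0.02,0],"gripper":100},{"delta_rot":[0,-0.003,0],"linear":[-0.033,-0.02,0.02],"gripper":100},{"delta_rot":[0,0,0],"linear":[0,0,0.04],"gripper":100},{"delta_rot":[0,0,0],"linear":[0,0,0.04],"gripper":100},{"delta_rot":[0,0,0],"linear":[0,0,0],"gripper":100},{"delta_rot":[0,0,0],"linear":[0,0,0],"gripper":100}]'; python3 - <<'E'
from h import *
from station import r,capture
print(np.round(r.sense()["joints"],1))
go(gp(.0175,-.0945,.182),R1=RT(.2))
for n in("top","side"): cv2.imwrite(f"pics/a1{n}.png",capture(n)["img"])
a=cv2.imread("pics/a1top.png")[150:270,220:380];b=cv2.imread("pics/a1side.png")[120:240,230:390]
cv2.imwrite("pics/a1.png",cv2.resize(cv2.hconcat([a,b]),None,fx=2.5,fy=2.5,interpolation=cv2.INTER_CUBIC))
E
```

```text
time_s: 13.65
tcp_pos: [0.5205, 0.1448, 0.2343]
ee_rot: [[-0.73, -0.458, 0.507], [-0.443, 0.882, 0.159], [-0.52, -0.109, -0.847]]
wrist_force: [0.7, -0.4, -0.1]
gripper_width: 0.998
[  35.6   -1.   -45.2   33.   -17.7 -125.5]
N 2 w/row [-0.0021  0.0006  0.0001] | total w [-0.0041  0.0012  0.0002] d [ 0.0402  0.0129 -0.0707]
 lin total in final tool axes [0.0017 0.0003 0.0823]  in current axes [0.0018 0.0006 0.0823]
 combined rows (shift in axes after k-turns): [[0.0009, 0.0003, 0.0412], [0.0009, 0.0002, 0.0412]]
```

View pics/a1.png

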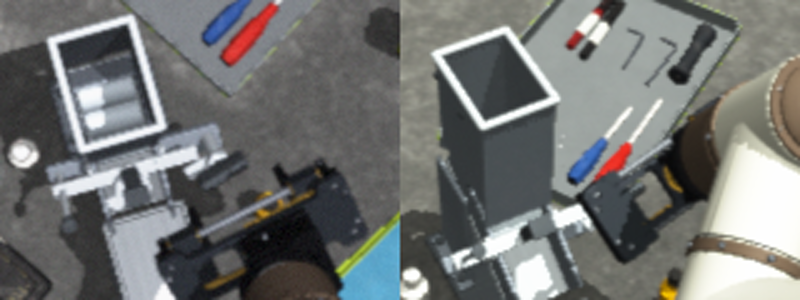

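```bash
python3 -m crank '[{"delta_rot":[0,0,-0.05],"linear":[0.002,0,0.025],"gripper":100},{"delta_rot":[0,0,0],"linear":[0,0,0.025],"gripper":100},{"delta_rot":[0,0,0],"linear":[0,0,0],"gripper":100}]'; python3 - <<'E'
from h import *
from station import r,capture
print(np.round(r.sense()["joints"],1))
go(gp(.0175,-.0945,.182),R1=RT(.25))
for n in("top","side"): cv2.imwrite(f"pics/a2{n}.png",capture(n)["img"])
a=cv2.imread("pics/a2top.png")[170:250,260:360];b=cv2.imread("pics/a2side.png")[150:230,280:380]
cv2.imwrite("pics/a2.png",cv2.resize(cv2.hconcat([a,b]),None,fx=4,fy=4,interpolation=cv2.INTER_CUBIC))
E
```

```text
time_s: 14.12
tcp_pos: [0.5445, 0.1504, 0.1972]
ee_rot: [[-0.711, -0.496, 0.499], [-0.488, 0.859, 0.157], [-0.506, -0.131, -0.852]]
wrist_force: [0.3, 0.5, -0.1]
gripper_width: 0.999
[  30.4    4.3  -48.5   46.5   -9.2 -132.6]
N 1 w/row [-0.0004 -0.0089 -0.0001] | total w [-0.0004 -0.0089 -0.0001] d [ 0.0161  0.0073 -0.0335]
 lin total in final tool axes [0.0023 0.0027 0.0378]  in current axes [0.0019 0.0027 0.0378]
 combined rows (shift in axes after k-turns): [[0.0019, 0.0027, 0.0378]]
```

View pics/a2.png

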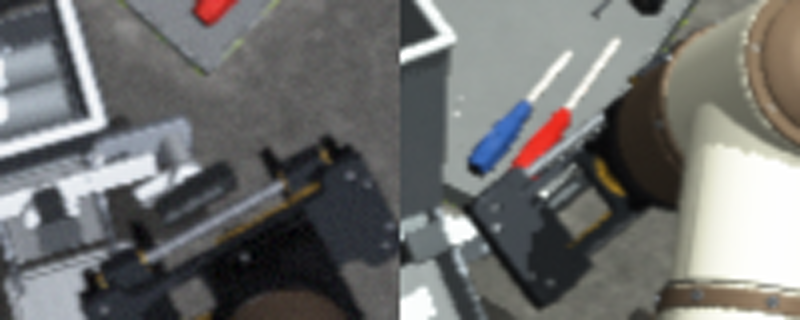

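Joint 5 has reached its limit at full tilt. I'll come in more upright, turning about the jaw axis so the grip faces stay flush.

```bash
cat >> h.py <<'E'
def Ry(a): return R.from_euler('y',a).as_matrix()
def pose(gx,gy,gs,th,d):
    R1=RT(th)@Ry(d);return gp(gx,gy,gs)+.0187*R1[:,2],R1
E
python3 - <<'E'
from h import *
P,R1=pose(.0175,-.0945,.285,.25,.30); print(P,np.round(R1[:,2],3)); go(P,R1=R1)
E
```

```text
[0.51378634 0.14120579 0.23296781] [ 0.273  0.011 -0.962]
N 2 w/row [ 2.000e-04  1.467e-01 -1.000e-04] | total w [ 0.0003  0.2934 -0.0003] d [-0.0306 -0.0096  0.0348]
 lin total in final tool axes [ 0.0218  0.0023 -0.0419]  in current axes [ 0.0088  0.0023 -0.0464]
 combined rows (shift in axes after k-turns): [[0.0044, 0.0012, -0.0232], [0.0077, 0.0012, -0.0223]]
```

```bash
python3 -m crank '[{"delta_rot":[0,0,0],"linear":[0,0,-0.046],"gripper":100},{"delta_rot":[0,0.147,0],"linear":[0.005,0.002,0],"gripper":100},{"delta_rot":[0,0.147,0],"linear":[0.004,0,0],"gripper":100},{"delta_rot":[0,0,0],"linear":[0,0,0],"gripper":100}]'; python3 - <<'E'
from h import *
from station import r
print(np.round(r.sense()["joints"],1))
P,R1=pose(.0175,-.0945,.200,.25,.30); go(P,R1=R1)
E
```

```text
time_s: 14.72
tcp_pos: [0.5184, 0.143, 0.2317]
ee_rot: [[-0.824, -0.495, 0.278], [-0.512, 0.859, 0.012], [-0.244, -0.132, -0.961]]
wrist_force: [-0.5, -0.4, -1.0]
gripper_width: 0.998
[  37.8    5.4  -27.3   13.2  -44.8 -105.3]
N 2 w/row [-0.0008  0.0022 -0.0005] | total w [-0.0016  0.0044 -0.0009] d [ 0.0383  0.012  -0.0708]
 lin total in final tool axes [-0.0207  0.0006  0.0787]  in current axes [-0.0204  0.0007  0.0788]
 combined rows (shift in axes after k-turns): [[-0.0102, 0.0004, 0.0394], [-0.0103, 0.0003, 0.0394]]
```

```bash
python3 -m crank '[{"delta_rot":[0,0,0],"linear":[-0.008,0,0.030],"gripper":100},{"delta_rot":[0,0,0],"linear":[-0.007,0,0.027],"gripper":100},{"delta_rot":[0,0,0],"linear":[0,0,0],"gripper":100},{"delta_rot":[0,0,0],"linear":[0,0,0],"gripper":100}]'; python3 - <<'E'
from h import *
from station import r,capture
print(np.round(r.sense()["joints"],1))
P,R1=pose(.0175,-.0945,.200,.25,.30); go(P,R1=R1)
for n in("top","side"): cv2.imwrite(f"pics/a3{n}.png",capture(n)["img"])
a=cv2.imread("pics/a3top.png")[170:250,260:360];b=cv2.imread("pics/a3side.png")[150:230,280:380]
cv2.imwrite("pics/a3.png",cv2.resize(cv2.hconcat([a,b]),None,fx=4,fy=4,interpolation=cv2.INTER_CUBIC))
E
```

```text
time_s: 15.22
tcp_pos: [0.5441, 0.148, 0.1789]
ee_rot: [[-0.825, -0.494, 0.274], [-0.512, 0.859, 0.008], [-0.24, -0.134, -0.962]]
wrist_force: [0.1, 1.0, 0.2]
gripper_width: 1.004
[  36.2   11.1  -29.2   14.9  -37.4 -106.3]
N 1 w/row [-0.0033 -0.0006 -0.0013] | total w [-0.0033 -0.0006 -0.0013] d [ 0.0126  0.007  -0.018 ]
 lin total in final tool axes [-0.0096  0.0021  0.0209]  in current axes [-0.0097  0.0022  0.0208]
 combined rows (shift in axes after k-turns): [[-0.0097, 0.0022, 0.0208]]
```

View pics/a3.png

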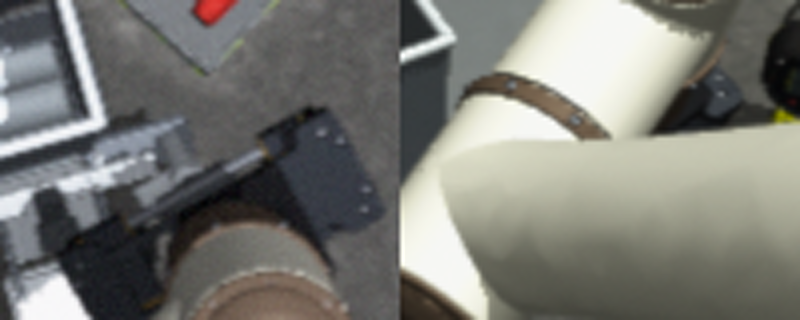

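```bash
python3 -m crank '[{"delta_rot":[0,0,0],"linear":[-0.005,0.001,0.010],"gripper":100},{"delta_rot":[0,0,0],"linear":[-0.004,0.001,0.009],"gripper":100},{"delta_rot":[0,0,0],"linear":[0,0,0],"gripper":100}]'
```

```text
time_s: 15.7
tcp_pos: [0.5561, 0.1546, 0.1603]
ee_rot: [[-0.826, -0.494, 0.271], [-0.512, 0.859, 0.006], [-0.236, -0.134, -0.962]]
wrist_force: [-0.9, 0.2, 0.4]
gripper_width: 1.002
```

```bash
python3 -m crank '[{"delta_rot":[0,0,0],"linear":[0,0,0],"gripper":0},{"delta_rot":[0,0,0],"linear":[0,0,0],"gripper":0},{"delta_rot":[0,0,0],"linear":[0,0,0],"gripper":0},{"delta_rot":[0,0,0],"linear":[0,0,0],"gripper":0},{"delta_rot":[0,0,0],"linear":[0,0,0],"gripper":0}]'; python3 - <<'E'
from h import *
from station import r
s=r.sense();Rc=s["ee_rot"];q=np.array(s["tcp_pos"])-.0187*Rc[:,2]
print("grasp gax",G.T@(q-H),s["moment"])
zg=G[:,2];dphi=.15
ax=gp(.0175,-.0945,.2)
for N in(8,):
    w=Rc.T@zg*dphi
    D=R.from_rotvec(zg*dphi).as_matrix();p=s["tcp_pos"]-q
    print("w",w,"lin per row",Rc.T@((D@p)-p), "chk", Rc.T@p)
E
```

```text
time_s: 16.32
tcp_pos: [0.5555, 0.1559, 0.1615]
ee_rot: [[-0.825, -0.494, 0.273], [-0.512, 0.859, 0.009], [-0.239, -0.132, -0.962]]
wrist_force: [-5.8, 7.0, 0.9]
gripper_width: 0.635
grasp gax [ 0.01718561 -0.09319936  0.20097888] [1.55879155 1.91506446 0.47538341]
w [ 0.04450282 -0.00027494 -0.14324634] lin per row [-6.46154289e-05 -8.28717923e-04 -1.84836951e-05] chk [ 1.67522083e-17 -9.29217540e-20  1.87000000e-02]
```

The jaws stopped at 0.635 (about 55 mm), so they hold the T-handle by its ends. Now I'll turn it.

```bash
python3 -m crank '[{"delta_rot":[0.0445,0,-0.143],"linear":[0,-0.0008,0],"gripper":0},{"delta_rot":[0.0445,0,-0.143],"linear":[0,-0.0008,0],"gripper":0},{"delta_rot":[0.0445,0,-0.143],"linear":[0,-0.0008,0],"gripper":0},{"delta_rot":[0,0,0],"linear":[0,0,0],"gripper":0}]'; python3 - <<'E'
from h import *
from station import r
s=r.sense();Rc=s["ee_rot"];q=np.array(s["tcp_pos"])-.0187*Rc[:,2]
print("grasp gax",G.T@(q-H),s["moment"],np.round(s["joints"],1))
E
```

```text
time_s: 16.82
tcp_pos: [0.5572, 0.1541, 0.1621]
ee_rot: [[-0.552, -0.753, 0.358], [-0.823, 0.562, -0.087], [-0.136, -0.343, -0.929]]
wrist_force: [-6.4, 5.4, 3.4]
gripper_width: 0.638
grasp gax [ 0.01720836 -0.09329     0.20094388] [1.76508208 2.38648485 0.5638236 ] [  37.9   12.6  -37.3   34.4  -30.8 -101.5]
```

Forces are low and the rotation is centred, so I'll continue.

```bash
python3 -m crank '[{"delta_rot":[0.0445,0,-0.143],"linear":[0,-0.0008,0],"gripper":0},{"delta_rot":[0.0445,0,-0.143],"linear":[0,-0.0008,0],"gripper":0},{"delta_rot":[0.0445,0,-0.143],"linear":[0,-0.0008,0],"gripper":0},{"delta_rot":[0.0445,0,-0.143],"linear":[0,-0.0008,0],"gripper":0},{"delta_rot":[0,0,0],"linear":[0,0,0],"gripper":0}]'; python3 - <<'E'
from h import *
from station import r,capture
s=r.sense();Rc=s["ee_rot"];q=np.array(s["tcp_pos"])-.0187*Rc[:,2]
print("grasp gax",G.T@(q-H),s["moment"],np.round(s["joints"],1))
yl=G.T@Rc[:,1];print("jaw angle",np.arctan2(-yl[0],yl[1]))
for n in("top","side"): cv2.imwrite(f"pics/a4{n}.png",capture(n)["img"])
a=cv2.imread("pics/a4top.png")[150:270,220:380];b=cv2.imread("pics/a4side.png")[120:240,230:390]
cv2.imwrite("pics/a4.png",cv2.resize(cv2.hconcat([a,b]),None,fx=2.5,fy=2.5,interpolation=cv2.INTER_CUBIC))
E
```

```text
time_s: 17.45
tcp_pos: [0.5601, 0.153, 0.1636]
ee_rot: [[-0.075, -0.859, 0.506], [-0.991, 0.006, -0.137], [0.115, -0.512, -0.852]]
wrist_force: [-8.3, 5.4, 4.0]
gripper_width: 0.639
grasp gax [ 0.01726903 -0.0934078   0.20091741] [1.58956226 2.75051324 0.59824928] [  31.2   10.8  -49.7   74.5  -23.2 -102.3]
jaw angle 1.2991376214259054
```

View pics/a4.png

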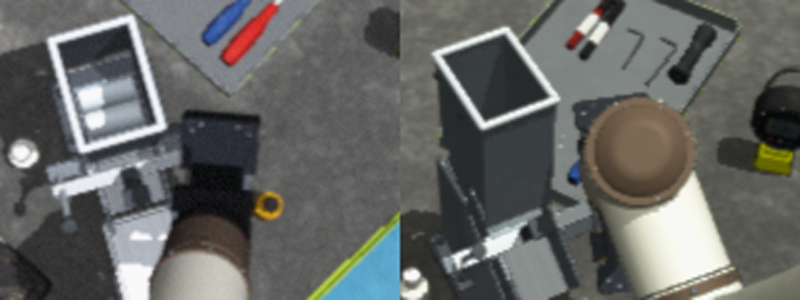

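```bash
python3 -m crank '[{"delta_rot":[0.037,0,-0.119],"linear":[0,-0.0006,0],"gripper":0},{"delta_rot":[0,0,0],"linear":[0,0,0],"gripper":0},{"delta_rot":[0,0,0],"linear":[0,0,0],"gripper":95},{"delta_rot":[0,0,0],"linear":[0,0,0],"gripper":95},{"delta_rot":[0,0,0],"linear":[0,0,0],"gripper":95},{"delta_rot":[0,0,0],"linear":[0,0,0],"gripper":95}]'; python3 - <<'E'
from h import *
from station import r,capture
s=r.sense();Rc=s["ee_rot"];q=np.array(s["tcp_pos"])-.0187*Rc[:,2]
yl=G.T@Rc[:,1];print("jaw angle",np.arctan2(-yl[0],yl[1]),s["gripper_width"])
E
```

```text
time_s: 18.3
tcp_pos: [0.5609, 0.1514, 0.1636]
ee_rot: [[0.022, -0.843, 0.537], [-0.983, -0.115, -0.141], [0.18, -0.525, -0.832]]
wrist_force: [-0.9, 0.1, -1.3]
gripper_width: 0.931
jaw angle 1.4217481306899298 0.9310805903319933
```

```bash
python3 -m crank '[{"delta_rot":[0,0,0],"linear":[0.009,0,-0.028],"gripper":100},{"delta_rot":[0,0,0],"linear":[0.018,0,-0.057],"gripper":100},{"delta_rot":[0,0,0],"linear":[0.018,0,-0.057],"gripper":100},{"delta_rot":[0,0,0],"linear":[0,0,0],"gripper":100}]'; python3 - <<'E'
from h import *
from station import r,capture
print(np.round(r.sense()["joints"],1))
P,R1=pose(.0252,.0005,.29,0,.30); go(P,R1=R1)
for n in("top","side"): cv2.imwrite(f"pics/a5{n}.png",capture(n)["img"])
a=cv2.imread("pics/a5top.png")[150:270,220:380];b=cv2.imread("pics/a5side.png")[120:240,230:390]
cv2.imwrite("pics/a5.png",cv2.resize(cv2.hconcat([a,b]),None,fx=2.5,fy=2.5,interpolation=cv2.INTER_CUBIC))
E
```

```text
time_s: 18.8
tcp_pos: [0.4899, 0.1302, 0.2903]
ee_rot: [[0.021, -0.837, 0.546], [-0.984, -0.113, -0.135], [0.174, -0.535, -0.827]]
wrist_force: [-0.2, 0.2, -0.2]
gripper_width: 1.0
[ 45.4  -5.1 -44.8  46.9 -41.5 -74.9]
N 8 w/row [-0.0539  0.001   0.1694] | total w [-0.431   0.0082  1.3552] d [-0.002   0.1039 -0.0491]
 lin total in final tool axes [-0.0163  0.0996  0.0551]  in current axes [-0.1109  0.0162  0.0255]
 combined rows (shift in axes after k-turns): [[-0.0139, 0.002, 0.0032], [-0.0133, 0.0042, 0.0033], [-0.0125, 0.0062, 0.0036], [-0.0113, 0.008, 0.004], [-0.0098, 0.0095, 0.0044], [-0.0081, 0.0108, 0.005], [-0.0062, 0.0117, 0.0056], [-0.0041, 0.0123, 0.0062]]
```

View pics/a5.png

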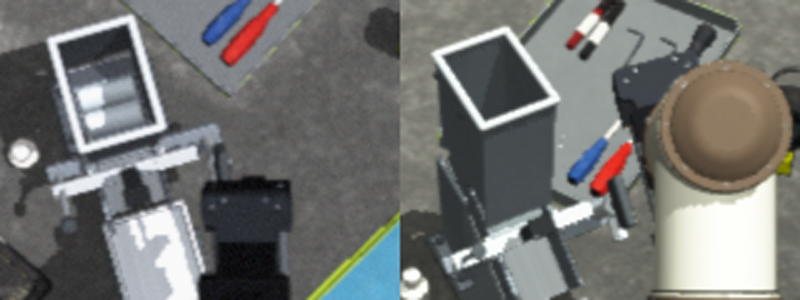

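```bash
python3 -m crank '[{"delta_rot":[-0.054,0.001,0.169],"linear":[0,0,0],"gripper":100},{"delta_rot":[-0.054,0.001,0.169],"linear":[0,0,0],"gripper":100},{"delta_rot":[-0.054,0.001,0.169],"linear":[0,0,0],"gripper":100},{"delta_rot":[-0.054,0.001,0.169],"linear":[0,0,0],"gripper":100},{"delta_rot":[-0.054,0.001,0.169],"linear":[0,0,0],"gripper":100},{"delta_rot":[-0.054,0.001,0.169],"linear":[0,0.02,0],"gripper":100},{"delta_rot":[-0.054,0.001,0.169],"linear":[0,0.03,0],"gripper":100},{"delta_rot":[-0.054,0.001,0.169],"linear":[0,0.03,0],"gripper":100},{"delta_rot":[0,0,0],"linear":[0,0.02,0],"gripper":100},{"delta_rot":[0,0,0],"linear":[0,0,0],"gripper":100}]'; python3 - <<'E'
from h import *
from station import r,capture
print(np.round(r.sense()["joints"],1))
P,R1=pose(.0252,.0005,.29,0,.30); go(P,R1=R1)
E
```

```text
time_s: 20.15
tcp_pos: [0.4402, 0.2116, 0.2692]
ee_rot: [[-0.923, -0.306, 0.234], [-0.299, 0.952, 0.067], [-0.243, -0.008, -0.97]]
wrist_force: [0.6, -0.8, 0.5]
gripper_width: 1.002
[  49.7   -0.8  -26.5    9.7  -52.9 -126.9]
N 1 w/row [-0.0077 -0.0133  0.0029] | total w [-0.0077 -0.0133  0.0029] d [ 0.0477  0.0225 -0.028 ]
 lin total in final tool axes [-0.0434  0.0069  0.0404]  in current axes [-0.0439  0.007   0.0398]
 combined rows (shift in axes after k-turns): [[-0.0439, 0.007, 0.0398]]
```

```bash
python3 -m crank '[{"delta_rot":[-0.008,-0.013,0.003],"linear":[-0.025,0.004,0.01],"gripper":100},{"delta_rot":[0,0,0],"linear":[-0.019,0.003,0.02],"gripper":100},{"delta_rot":[0,0,0],"linear":[0,0,0],"gripper":100},{"delta_rot":[0,0,0],"linear":[0,0,0],"gripper":100}]'; python3 - <<'E'
from h import *
from station import r,capture
print(np.round(r.sense()["joints"],1))
P,R1=pose(.0252,.0005,.207,0,.30); go(P,R1=R1)
for n in("top","side"): cv2.imwrite(f"pics/a6{n}.png",capture(n)["img"])
a=cv2.imread("pics/a6top.png")[150:270,220:380];b=cv2.imread("pics/a6side.png")[120:240,230:390]
cv2.imwrite("pics/a6.png",cv2.resize(cv2.hconcat([a,b]),None,fx=2.5,fy=2.5,interpolation=cv2.INTER_CUBIC))
E
```

```text
time_s: 20.65
tcp_pos: [0.4858, 0.2329, 0.2525]
ee_rot: [[-0.921, -0.304, 0.244], [-0.294, 0.953, 0.08], [-0.257, 0.002, -0.966]]
wrist_force: [0.1, 0.2, 0.6]
gripper_width: 0.998
[  46.9    4.9  -23.1    9.4  -49.3 -124.5]
N 2 w/row [ 0.0006  0.0007 -0.0008] | total w [ 0.0012  0.0015 -0.0015] d [ 0.0439  0.0147 -0.0817]
 lin total in final tool axes [-0.0239  0.0006  0.0908]  in current axes [-0.0238  0.0005  0.0909]
 combined rows (shift in axes after k-turns): [[-0.0119, 0.0002, 0.0454], [-0.0119, 0.0003, 0.0454]]
```

View pics/a6.png

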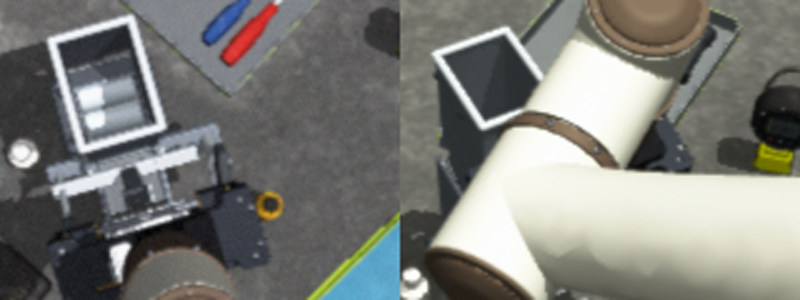

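```bash
python3 -m crank '[{"delta_rot":[0,0,0],"linear":[-0.008,0,0.030],"gripper":70},{"delta_rot":[0,0,0],"linear":[-0.008,0,0.030],"gripper":70},{"delta_rot":[0,0,0],"linear":[-0.005,0,0.020],"gripper":70},{"delta_rot":[0,0,0],"linear":[-0.003,0,0.010],"gripper":70},{"delta_rot":[0,0,0],"linear":[0,0,0],"gripper":70},{"delta_rot":[0,0,0],"linear":[0,0,0],"gripper":70}]'; python3 - <<'E'
from h import *
from station import r,capture
print(np.round(r.sense()["joints"],1))
P,R1=pose(.0252,.0005,.207,0,.30); go(P,R1=R1)
for n in("top","side"): cv2.imwrite(f"pics/a7{n}.png",capture(n)["img"])
a=cv2.imread("pics/a7top.png")[170:250,220:320]
cv2.imwrite("pics/a7.png",cv2.resize(a,None,fx=6,fy=6,interpolation=cv2.INTER_CUBIC))
E
```

```text
time_s: 21.5
tcp_pos: [0.5302, 0.2485, 0.1737]
ee_rot: [[-0.919, -0.306, 0.247], [-0.294, 0.952, 0.083], [-0.261, 0.003, -0.965]]
wrist_force: [0.1, 0.5, -0.0]
gripper_width: 0.707
[  44.2   13.6  -24.9   10.5  -38.3 -124. ]
N 1 w/row [ 0.0034  0.005  -0.0006] | total w [ 0.0034  0.005  -0.0006] d [-0.0004 -0.001  -0.0029]
 lin total in final tool axes [ 0.0014 -0.0008  0.0026]  in current axes [ 0.0015 -0.0008  0.0026]
 combined rows (shift in axes after k-turns): [[0.0015, -0.0008, 0.0026]]
```

View pics/a7.png

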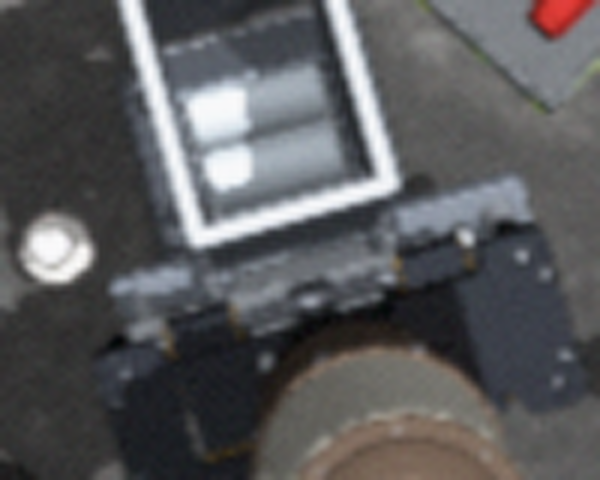

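```bash
python3 -m crank '[{"delta_rot":[0,0,0],"linear":[0.001,-0.001,0.004],"gripper":70},{"delta_rot":[0,0,0],"linear":[0,0,0],"gripper":0},{"delta_rot":[0,0,0],"linear":[0,0,0],"gripper":0},{"delta_rot":[0,0,0],"linear":[0,0,0],"gripper":0},{"delta_rot":[0,0,0],"linear":[0,0,0],"gripper":0},{"delta_rot":[0,0,0],"linear":[0,0,0],"gripper":0},{"delta_rot":[0,0,0],"linear":[0,0,0],"gripper":0}]'; python3 - <<'E'
from h import *
from station import r
s=r.sense();Rc=s["ee_rot"];q=np.array(s["tcp_pos"])-.0187*Rc[:,2]
print("grasp gax",G.T@(q-H),"zg in tool",Rc.T@G[:,2])
E
```

```text
time_s: 22.48
tcp_pos: [0.5302, 0.2492, 0.1685]
ee_rot: [[-0.919, -0.307, 0.246], [-0.295, 0.952, 0.085], [-0.26, 0.005, -0.966]]
wrist_force: [-4.3, 5.0, 0.4]
gripper_width: 0.312
grasp gax [0.02465695 0.00186209 0.2046107 ] zg in tool [ 0.2911279   0.00506291 -0.95667284]
```

The jaws stopped at 0.312 (about 27 mm), on the cap. Now I'll draw the gate along its travel.

```bash
python3 -m crank '[{"delta_rot":[0,0,0],"linear":[0.0015,0,-0.005],"gripper":0},{"delta_rot":[0,0,0],"linear":[0.0029,0,-0.0096],"gripper":0},{"delta_rot":[0,0,0],"linear":[0,0,0],"gripper":0}]'; python3 - <<'E'
from h import *
from station import r,capture
s=r.sense();Rc=s["ee_rot"];q=np.array(s["tcp_pos"])-.0187*Rc[:,2]
print("grasp gax",G.T@(q-H),s["wrist_force"]@G)
a=capture("top")["img"][170:250,220:320]
cv2.imwrite("pics/a8.png",cv2.resize(a,None,fx=6,fy=6,interpolation=cv2.INTER_CUBIC))
E
```

```text
time_s: 22.85
tcp_pos: [0.5224, 0.2468, 0.1816]
ee_rot: [[-0.919, -0.307, 0.246], [-0.295, 0.952, 0.085], [-0.26, 0.005, -0.966]]
wrist_force: [-5.4, 6.8, 1.3]
gripper_width: 0.312
grasp gax [0.0246448  0.00191121 0.22005809] [-1.91584428  8.1827679   2.76733457]
```

View pics/a8.png

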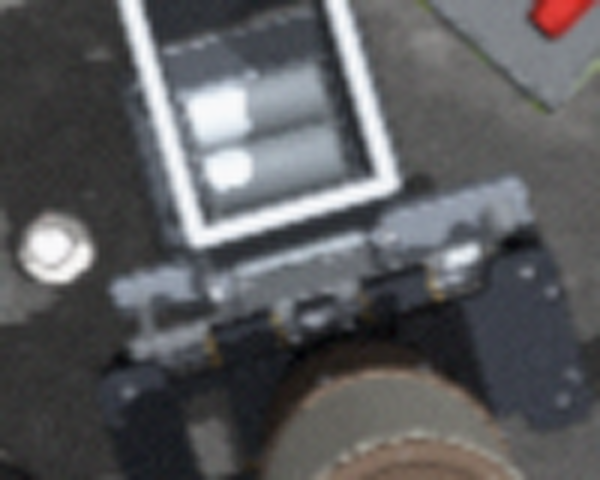

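```bash
python3 -m crank '[{"delta_rot":[0,0,0],"linear":[0.0029,0,-0.0096],"gripper":0},{"delta_rot":[0,0,0],"linear":[0.0029,0,-0.0096],"gripper":0},{"delta_rot":[0,0,0],"linear":[0.0029,0,-0.0096],"gripper":0},{"delta_rot":[0,0,0],"linear":[0.0029,0,-0.0096],"gripper":0},{"delta_rot":[0,0,0],"linear":[0.0024,0,-0.0077],"gripper":0},{"delta_rot":[0,0,0],"linear":[0,0,0],"gripper":0}]'; python3 - <<'E'
from h import *
from station import r,capture
s=r.sense();Rc=s["ee_rot"];q=np.array(s["tcp_pos"])-.0187*Rc[:,2]
print("grasp gax",G.T@(q-H),s["wrist_force"]@G,np.round(s["joints"],1))
for n in("top","side"): cv2.imwrite(f"pics/a9{n}.png",capture(n)["img"])
a=cv2.imread("pics/a9top.png")[150:290,190:340]
cv2.imwrite("pics/a9.png",cv2.resize(a,None,fx=4,fy=4,interpolation=cv2.INTER_CUBIC))
E
```

```text
time_s: 23.65
tcp_pos: [0.498, 0.2392, 0.2225]
ee_rot: [[-0.919, -0.307, 0.246], [-0.295, 0.952, 0.086], [-0.26, 0.006, -0.966]]
wrist_force: [-6.2, 7.4, 0.0]
gripper_width: 0.311
grasp gax [0.02468109 0.00213846 0.26824578] [-3.04233922  8.96197461  1.91253466] [  46.2    7.6  -24.6    9.7  -44.7 -124.4]
```

View pics/a9.png

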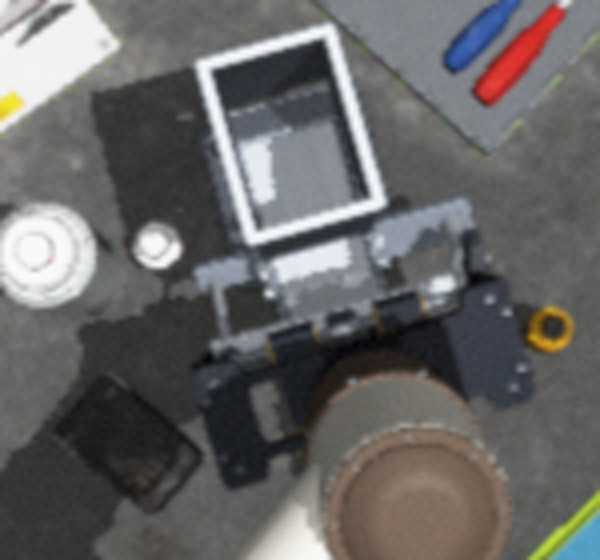

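View pics/a9side.png

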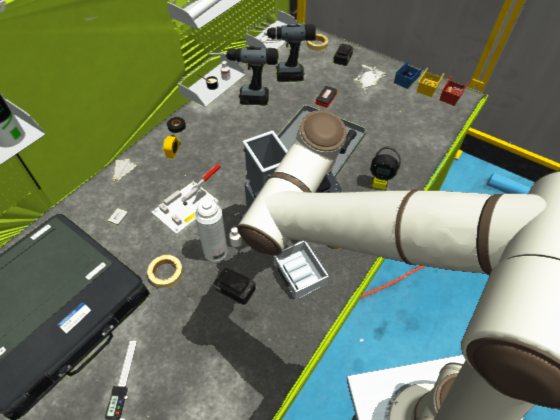

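Three rollers now lie in the tray, at about (300,270) in the side view. The gate is drawn about 64 mm, so I'll pull gently on to the end stop.

```bash
python3 -m crank '[{"delta_rot":[0,0,0],"linear":[0.0009,0,-0.0029],"gripper":0},{"delta_rot":[0,0,0],"linear":[0.0009,0,-0.0029],"gripper":0},{"delta_rot":[0,0,0],"linear":[0,0,0],"gripper":0}]'
python3 -m crank '[{"delta_rot":[0,0,0],"linear":[0.0006,0,-0.0019],"gripper":0},{"delta_rot":[0,0,0],"linear":[0.0003,0,-0.001],"gripper":0},{"delta_rot":[0,0,0],"linear":[0,0,0],"gripper":0}]'; python3 - <<'E'
from h import *
from station import r
s=r.sense();Rc=s["ee_rot"];q=np.array(s["tcp_pos"])-.0187*Rc[:,2]
print("grasp gax",G.T@(q-H),s["wrist_force"]@G)
E
```

```text
time_s: 24.12
tcp_pos: [0.4952, 0.2383, 0.227]
ee_rot: [[-0.919, -0.307, 0.246], [-0.295, 0.952, 0.086], [-0.26, 0.006, -0.966]]
wrist_force: [-4.0, 8.3, -2.0]
gripper_width: 0.311
time_s: 24.5
tcp_pos: [0.4947, 0.2383, 0.2276]
ee_rot: [[-0.919, -0.307, 0.246], [-0.295, 0.952, 0.086], [-0.26, 0.006, -0.965]]
wrist_force: [8.7, 10.0, -15.4]
gripper_width: 0.31
grasp gax [0.02450414 0.00225988 0.27434478] [  1.46963192   6.8219441  -19.05763998]
```

```bash
python3 -m crank '[{"delta_rot":[0,0,0],"linear":[0.0003,0,-0.001],"gripper":0},{"delta_rot":[0,0,0],"linear":[0,0,0],"gripper":0},{"delta_rot":[0,0,0],"linear":[0,0,0],"gripper":70},{"delta_rot":[0,0,0],"linear":[0,0,0],"gripper":70},{"delta_rot":[0,0,0],"linear":[0,0,0],"gripper":70},{"delta_rot":[0,0,0],"linear":[0,0,0],"gripper":70}]'
python3 -m crank '[{"delta_rot":[0,0,0],"linear":[0.006,0,-0.019],"gripper":70},{"delta_rot":[0,0,0],"linear":[0.012,0,-0.038],"gripper":70},{"delta_rot":[0,0,0],"linear":[0.018,0,-0.05],"gripper":70},{"delta_rot":[0,0,0],"linear":[0.04,0,-0.03],"gripper":70},{"delta_rot":[0,0,0],"linear":[0.04,0,0],"gripper":70},{"delta_rot":[0,0,0],"linear":[0,0,0],"gripper":70}]'
python3 - <<'E'
from h import *
from station import r,capture
for n in("top","side"): cv2.imwrite(f"pics/b1{n}.png",capture(n)["img"])
a=cv2.imread("pics/b1top.png")[150:290,190:350];b=cv2.imread("pics/b1side.png")[130:310,220:370]
cv2.imwrite("pics/b1t.png",cv2.resize(a,None,fx=5,fy=4,interpolation=cv2.INTER_CUBIC))
cv2.imwrite("pics/b1s.png",cv2.resize(b,None,fx=3.3,fy=3.3,interpolation=cv2.INTER_CUBIC))
E
```

```text
time_s: 25.25
tcp_pos: [0.4935, 0.2352, 0.2313]
ee_rot: [[-0.92, -0.305, 0.246], [-0.294, 0.952, 0.082], [-0.259, 0.003, -0.966]]
wrist_force: [0.3, 0.3, 0.6]
gripper_width: 0.662
time_s: 26.0
tcp_pos: [0.3512, 0.1886, 0.3334]
ee_rot: [[-0.919, -0.308, 0.246], [-0.296, 0.952, 0.084], [-0.26, 0.004, -0.966]]
wrist_force: [0.3, 0.9, 0.6]
gripper_width: 0.698
```

View pics/b1t.png

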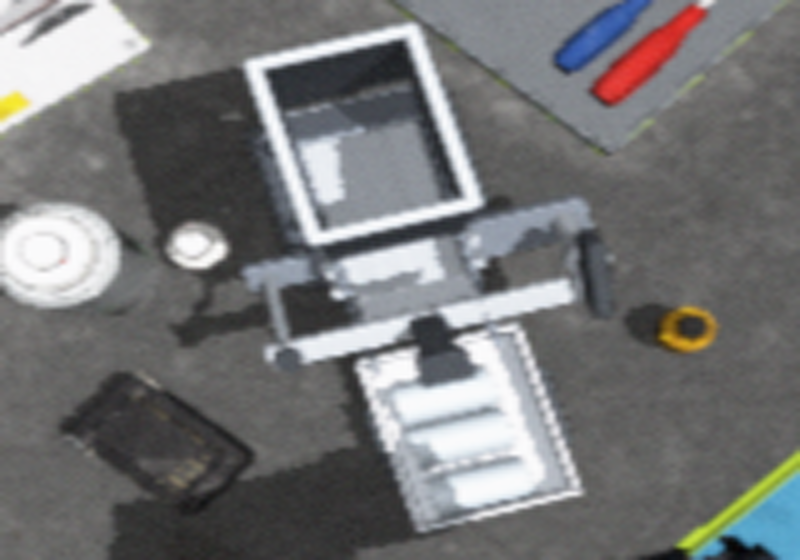

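View pics/b1s.png

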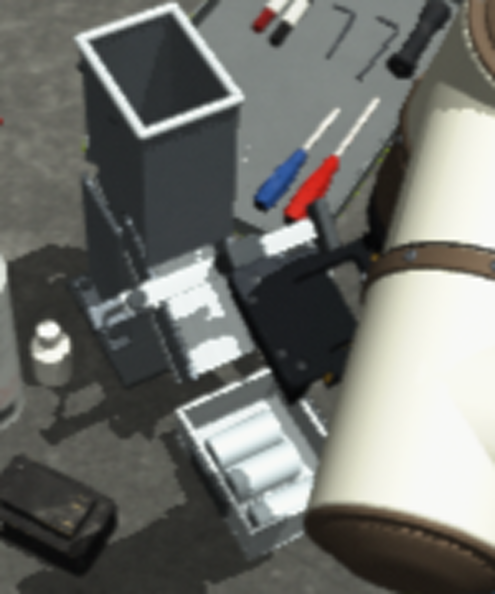

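```bash
python3 - <<'E'
from h import *
T=lambda p:(np.array(p,float)+.5)/[5,4]-.5+[190,150]
tr=np.array([[65,50,48],[65,-50,48],[-65,-50,48],[-65,50,48]])/1000
x,e=fit([("top",tr,T([(357,362),(515,325),(580,492),(420,530)]))],[.41,.21,.31]);P=np.array([x[0],x[1],0])
print(e,"tray hop",HR.T@(P-H),x[2]-HA)
for s in(.2765,.2865): print(s,(proj("top",gp(.0252,0,s))-[190,150]+.5)*[5,4])
E
```

```text
[0.48289142 0.66435711 0.39162625 0.6223138 ] tray hop [-0.17403076 -0.00122705  0.        ] 0.001991293549290063
0.2765 [[445.87969639 356.35673248]]
0.2865 [[449.11799249 364.20346566]]
```

```bash
python3 -m crank '[{"delta_rot":[0,0,0],"linear":[0.02,0,-0.05],"gripper":70},{"delta_rot":[0,0,0],"linear":[0,-0.05,-0.03],"gripper":70},{"delta_rot":[0,0,0],"linear":[0,-0.05,0],"gripper":70},{"delta_rot":[0,0,0],"linear":[0,0,0],"gripper":70}]'; python3 - <<'E'
from h import *
from station import capture
for n in("top","side"): cv2.imwrite(f"pics/b2{n}.png",capture(n)["img"])
E
```

```text
time_s: 26.6
tcp_pos: [0.347, 0.0797, 0.406]
ee_rot: [[-0.922, -0.297, 0.247], [-0.286, 0.955, 0.081], [-0.26, 0.003, -0.966]]
wrist_force: [-0.1, 1.4, -0.1]
gripper_width: 0.698
```

View pics/b2top.png

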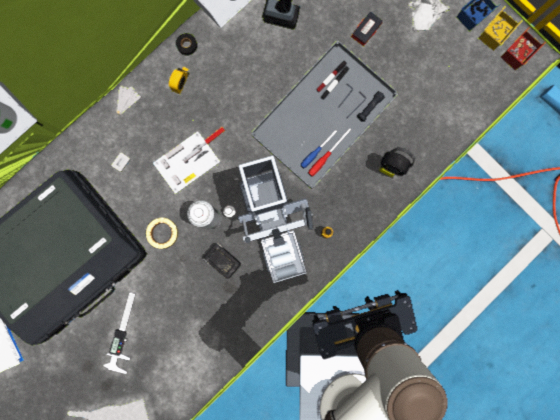

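The top view shows three rollers in the tray at about (283,257). The gate bar is up at the rod head, the T-handle points along the hopper, and the bystanders are where they were. I'll hand the job in.

```bash
python3 -c "
from station import workorder,r
print(r.sense()['joint_velocities'].round(2)); print(workorder.finish_job())"
```

```text
[ 2.99  0.18 -0.62  0.12 -0.06  0.06]
the job is handed in; nothing more can be done
None
```

The hopper is empty. All three rollers lie in the tray, the gate is fully out and the nut is undone. I handed the job in after about 27 s, well under the 69 s limit.

- **Tray:** I set it down short of the chute and pushed it in along the worktop. My last fit puts it 4 mm further out than the ideal spot, 1 mm to the side, and aligned to within 0.002 rad.
- **Clamp nut:** I gripped the T-handle by its two ends and turned it until the jaws stood at about 1.42 rad. It already stood roughly 0.2–0.25 rad open at the start, going by the pictures.
- **Gate:** I drew it 69.7 mm until the force rose to 19 N against the end stop, then released it. The last picture shows the cap where it should be at 70 mm, with the gate bar at the rod's head.
- **Other things on the bench:** they look unmoved in the last picture, compared by eye with the first. The highest wrist force I read was about 20 N, at the end stop.

**Departures from the plan:**
- I did not use tray grip b, because the wrist link would have come down on the hopper. I used grip a instead.
- At the full 32° tilt joint 5 reached the end of its range, so I gripped the nut and the gate with the tool more upright.
- I held the gate by its cap rather than its stem, to keep the gripper clear of the rod's head.

**At hand-in:** joint 1 still read about 3 deg/s, because the arm was settling with nothing near it. None of my last checks failed or disagreed.

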